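Open the combination key box in the cellar storeroom

TASK

Take the grey key box out of the wooden crate and set it down flat on the middle of the rubber mat. Roll its three dials to 4 7 2, read from left to right, each digit squarely on the index line, and only then swing its cover up past upright so that it stays open. Leave the box on the mat with the code still showing, and leave the books, the bowl and the can alone.

Things in the scene. Friction and masses are not known exactly. Their poses are not given: they have to be found in the camera images.
- keybox_mid (a point): Key box: loose long grey steel box, body 56 mm wide (its x), 210 mm long (y), 52 mm high, 0.55 to 0.85 kg. This point: middle of the body, 26 mm above its underside; the mass centre is within 8 mm. x points from its front (digits read from there) to its rear, y to its left, z up. Dials on top of the -y half, hinged cover on the +y half. At this point it can be gripped across its 56 mm width.
- dial1_top (a point): Top of the left dial, fixed to the box: 26 mm to -y of keybox_mid, 35 mm above it. Dials: black wheels, radius 16 mm, 13 mm wide, white digits 0 to 9, axis along the box's y, 7 mm proud of the flat plate round them. The digit on top, level with the short index lines, is set. Press a fingertip on the top (about 10 N; lighter slips) and drag along the box's x: it rolls along, 10 mm a digit.
- dial2_top (a point): Top of the middle dial, 52 mm to -y of keybox_mid, 35 mm above it. Dials are 26 mm apart.
- dial3_top (a point): Top of the right dial, 78 mm to -y of keybox_mid, 35 mm above it.
- dial1 (a joint): Angle of the left dial, rad. Digit d is set at d x 0.6283 (full turns do not matter); 4 is at 2.513. Grows as the top of the wheel moves towards the box's +x (away from its front). Turns easily and endlessly, no clicks, stays where left (0.3 N at the rim); may start between digits, up to 1.9 rad from the code.
- dial2 (a joint): Angle of the middle dial, as dial1; 7 is at 4.398.
- dial3 (a joint): Angle of the right dial, as dial1; 2 is at 1.257.
- cover_lip (a point): Middle of the cover's pull lip: its free end, 53 mm wide (along x), 11 mm thick, overhanging the box's +y end by 32 mm, nothing below or beside it. Closed: 123 mm to +y of keybox_mid, 26.5 mm above it; 119 mm from the hinge line. It can be pinched across its 53 mm width and carried round the hinge: it pivots between the fingers.
- cover_hinge (a point): Hinge line of the cover, on the box: runs along the box's x, 4 mm to +y of keybox_mid and 29.5 mm above it (55.5 mm above the underside).
- cover (a joint): Opening angle of the cover, rad: 0 closed (flat on the box), 1.57 upright, stop at 1.85. The cover (53 mm wide, 5 mm thick, 90 g) swings up about the hinge, its lip rising and passing over towards -y. Let go below about 1.5 it falls shut; past about 1.65 it tips over to the stop and stays open.
- crate_in (a point): Middle of the floor of the shallow wooden crate, 10 mm above the table. Crate: fixed, inside 204 mm (its x) by 284 mm (its y), outside 224 by 304 mm, walls to 60 mm above the table.
- mat: Black rubber mat, fixed, 200 mm (its x) by 300 mm (its y), 4 mm thick; origin at the centre of its underside, top 4 mm above that.
- books: Two books in a pile, 120 x 180 x 48 mm, loose; origin under its centre. To be left alone.
- bowl: White bowl, 130 mm across, 65 mm high, loose; origin under its centre. To be left alone.
- can: Spray can, 60 mm across, 150 mm high, loose; origin under its centre. To be left alone.
Things that resemble listed ones, but are neither listed nor needed, are in the scene too. There is more than one size of the part that bears keybox_mid; the job needs the larger.

How it is judged:
By the outcome, as a careful person would: the job done as asked, in the order asked, and still so for the second after the job is handed in, with the robot touching nothing.
It also fails if it takes over 67 s, if anything falls off the work surface, if the arm or the gripper's body presses on something with over 40 N, if the wrist force passes 120 N, or if a joint passes its speed limit or range.

ROBOT

A 7-joint arm with a two-finger parallel gripper is mounted at the origin on the work surface. World frame = base frame: x ahead of the robot, y to its left, z up, the work surface at z = 0. Lengths are in mm, angles in rad, forces in N, time in s.
With the tool pointing down it reaches from about 350 to 900 mm from the base axis. Payload 7.2 kg.
Tool frame: the origin (TCP) lies midway between the tips of the shut fingers; the grasp point (between the pads) lies 19 mm behind it; y points along the fingers, x is the direction in which the jaws open and shut, and the axes are right-handed (so a half turn about y gives the same grasp; the last joint's range is limited). The gripper opens to 88 mm and grips with 3 to 60 N. Pads are 20 mm wide; open, the fingers measure 115 mm over their backs; the gripper's body (75 mm by 178 mm) begins 61 mm behind the grasp point.
Start: joints at [1.063, 0.411, -0.013, 1.596, 0.006, 1.134, -0.082], TCP at [266.089, -565.532, 189.253] pointing down, gripper open.
Joint ranges: [-2.95, 2.95], [-0.29, 1.99], [-1.47, 1.44], [0.14, 2.54], [-1.03, 4.17], [0.13, 1.85], [-2.86, 2.86]. Speed limits (rad/s): [2.39, 2.39, 3.01, 3.01, 3.14, 3.14, 3.14].

INTERFACE

Orientations are given as a rotation vector (axis times angle).
In Python, from cell import observe, get_image, finish_job gives the robot as it stands.
- The arm moves only by the tool carry_out, never from a script. Its argument "motion" is a list of rows, each a list of 3 entries, a list of its own where there are three numbers: the shift along the tool's x, y, z as a fraction of full scale, then the turn, a rotation vector about the tool's x, y, z as a fraction of full scale, then the opening, from 0 (shut) to 1 (fully open). In form: [[[x, y, z], [wx, wy, wz], jaw], ...]. A call has 1 to 12 rows; each row shifts and turns the commanded pose from where the row before left it, along the tool's axes as they then stand; what a row does not reach is not made up. Full scale, the value 1, is 0.08 m for a shift and 180 degrees for a turn. A row lasts 1/12 s, in which the tool goes at most 41.7 mm and 7.16 degrees, less where a joint would pass 70% of its speed; a pose out of reach is approached as far as the arm can. A call with a number of a shift or a turn outside -1 to 1 is refused whole. A call with a gripper value outside its range is refused whole. The fingers move at their own pace and stop on an object; the grip force is fixed at half the most. Time passes only in rows, so rows that do not move let the fingers close. It gives the time, the measured TCP pose, the force and the opening at its end, in the units of the state.
- observe(): the state, without advancing time (a new reading comes with each control period).
- get_image(name): name is "scene" or "side" or "wrist"; returns a dict with "img" (420x560x3 uint8, red, green, blue), "depth" (420x560 float32, mm along the optical axis (not along the pixel's ray), 0 where there is no reading), "K" (3x3 intrinsics, pixels), "distortion" ([k1, k2, p1, p2, k3] as OpenCV has them; the pictures are not rectified), "world_from_camera" (4x4, takes a point from camera to world coordinates). Camera axes: x right, y down, z forward; pixel columns grow to the right and rows downward; lengths in mm; the calibration is good to about 2 mm. A picture is of the moment at which its call begins.
- finish_job(): hands the job in, once; it reports no verdict.
The state is a dict: "time": time; "joints": joint angles; "joint_vel": joint speeds; "tau": joint torques, N m; "tcp_pos": TCP position; "ee_rot": TCP orientation; "wrist_force": force on the tool from outside, world axes, zero at the start; "moment": the same for the moment, N m; "grip_width": opening from 0.0 (shut) to 1.0 (fully open).
Only numpy, scipy, OpenCV 4.12 (cv2) and the standard library are available. Lean on these libraries where they do the work, as an engineer would, in place of code of your own. Each camera call takes 0.05 s, during which the arm holds its last target.

## Working session

There is one attempt and no reset: what is moved stays moved. The work goes in short steps, Python scripts to look and compute and a tool call to move; the robot and the scene stay as the last step left them, time stands still between calls to the robot, and variables do not carry over. Pictures are saved under pics/ and viewed, and the job is handed in when it is done.

Besides the shell and the picture viewer there is one more tool, called after "Call:" by a JSON object that holds its "method" and its "body". carry_out: Moves the arm, as the interface text tells. Shift numbers are shares of 0.08 m and turn numbers shares of 180 degrees, none past 1 either way. Its arguments: {"type":"object","properties":{"motion":{"type":"array"}},"required":["motion"]}

```bash
mkdir -p pics; ls
cat > h.py <<'E'
import numpy as np,cv2,pickle
from cell import observe,get_image,finish_job
from scipy.spatial.transform import Rotation as R
def snap(name,tag):
    d=get_image(name); pickle.dump(d,open(f'pics/{tag}.pkl','wb')); cv2.imwrite(f'pics/{tag}.png',d['img'][:,:,::-1]); return d
def load(tag): return pickle.load(open(f'pics/{tag}.pkl','rb'))
def ray(d,uv):
    uv=np.array(uv,float).reshape(-1,1,2); n=cv2.undistortPoints(uv,np.array(d['K']),np.array(d['distortion'],float))[:,0]
    T=np.array(d['world_from_camera']); dirs=np.c_[n,np.ones(len(n))]@T[:3,:3].T
    return T[:3,3],dirs
def onz(d,uv,z):
    o,D=ray(d,uv); return o+D*((z-o[2])/D[:,2:3])
def bydepth(d,uv):
    o,D=ray(d,uv); z=np.array([d['depth'][int(round(v)),int(round(u))] for u,v in np.array(uv).reshape(-1,2)]); return o+D*z[:,None]
def proj(d,P):
    T=np.linalg.inv(np.array(d['world_from_camera'])); 
    return cv2.projectPoints(np.array(P,float).reshape(-1,1,3),cv2.Rodrigues(T[:3,:3])[0],T[:3,3],np.array(d['K']),np.array(d['distortion'],float))[0][:,0]
def crop(d,x0,y0,x1,y1,s,tag):
    cv2.imwrite(f'pics/{tag}.png',cv2.resize(d['img'][y0:y1,x0:x1,::-1],None,fx=s,fy=s,interpolation=cv2.INTER_CUBIC))
E
python3 - <<'E'
from h import *
for n in ['scene','side','wrist']:
    d=snap(n,n+'0'); print(n,np.round(d['world_from_camera'],3).tolist(),d['K'][0])
o=observe(); print(o)
E
```

```text
pics
scene [[0.887, 0.404, -0.222, 670.899], [0.461, -0.77, 0.441, -387.107], [0.007, -0.494, -0.869, 830.153], [0.0, 0.0, 0.0, 1.0]] [386.09962561   0.         273.69144519]
side [[-0.848, -0.247, 0.468, -61.818], [-0.529, 0.431, -0.731, 796.284], [-0.021, -0.868, -0.497, 631.998], [0.0, 0.0, 0.0, 1.0]] [459.71856321   0.         277.07336285]
wrist [[0.426, -0.872, -0.24, 330.918], [-0.905, -0.41, -0.113, -533.62], [0.0, 0.266, -0.964, 383.889], [0.0, 0.0, 0.0, 1.0]] [333.79340443   0.         282.88648515]
{'time': 0.15, 'joints': array([ 1.06278969,  0.41167725, -0.01271086,  1.5968157 ,  0.00562299,
        1.1342957 , -0.08221375]), 'joint_vel': array([ 0.00061389, -0.00137636, -0.00026471, -0.00419876,  0.00015743,
       -0.00263631, -0.00022104]), 'tau': array([ 1.62724129e-03, -5.88334394e+01,  6.42696004e-01, -2.91289669e+01,
       -5.37071039e-02,  1.58020161e-02,  9.63023990e-05]), 'tcp_pos': array([ 265.88998449, -565.17145648,  188.64131781]), 'ee_rot': array([-1.38520331,  0.88019805, -0.87850664]), 'wrist_force': array([ 0.46655167,  0.07860313, -0.39479827]), 'moment': array([-0.01258037,  0.02749302,  0.00777993]), 'grip_width': 0.9975991212492976}
```

View pics/scene0.png

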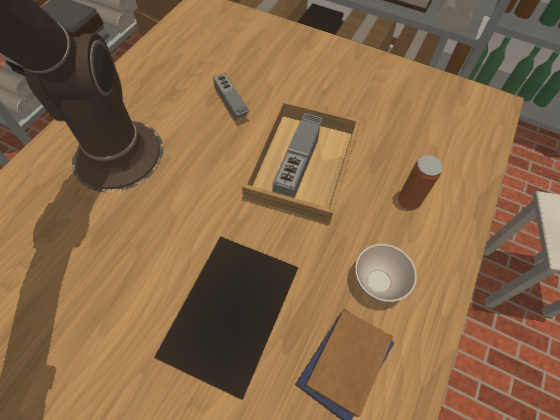

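View pics/side0.png

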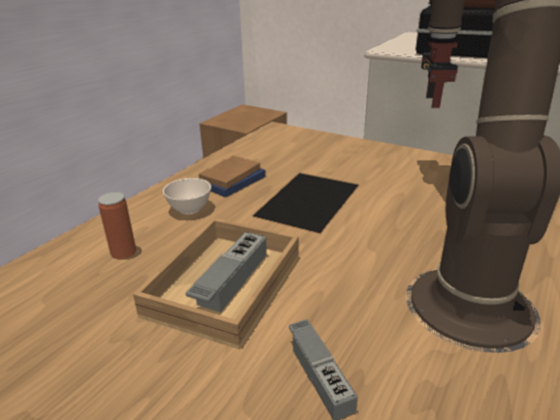

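View pics/wrist0.png

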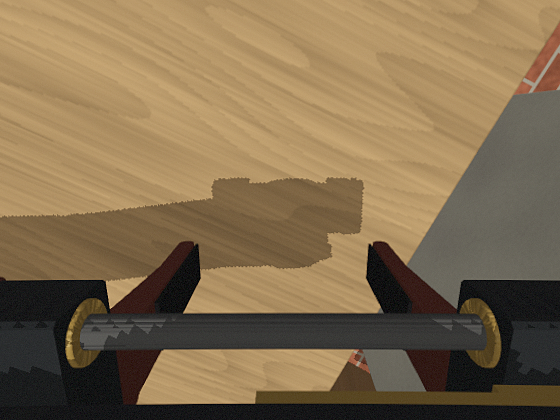

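Run:
```python
from h import *
o=observe(); print(np.round(R.from_rotvec(o['ee_rot']).as_matrix(),3))
```

```text
[[ 0.426 -0.001  0.905]
 [-0.905  0.001  0.426]
 [-0.001 -1.    -0.   ]]
```

The grey boxes are at scene px (297,153) in the crate and at (230,97) on the bare table. The one in the crate is the bigger of the two and matches the task, so I'll check it in an enlarged crop and measure it.

Run:
```python
from h import *
d=load('scene0'); crop(d,200,60,370,230,4,'c0')
s=load('side0'); crop(s,130,210,360,420,3,'c1')
# depth points of grey box in the crate and on table
img=d['img'].astype(int); sat=img.max(2)-img.min(2)
for nm,(x0,y0,x1,y1) in {'crate':(255,105,345,200),'small':(205,70,255,125)}.items():
    m=np.zeros(img.shape[:2],np.uint8); m[y0:y1,x0:x1]=((sat<28)[y0:y1,x0:x1])*255
    n,l,st,c=cv2.connectedComponentsWithStats(m); k=1+np.argmax(st[1:,4]); print(nm,st[k])
    v,u=np.nonzero(l==k); P=bydepth(d,np.c_[u,v]); 
    z=P[:,2]; print(np.percentile(z,[1,10,50,90,99]))
    top=P[z>np.percentile(z,50)-5]; r=cv2.minAreaRect(top[:,:2].astype(np.float32)); print(r, cv2.boxPoints(r))
# mat
m=((img.max(2)<50)*255).astype(np.uint8); m[:230]=0; m[:,:150]=0
n,l,st,c=cv2.connectedComponentsWithStats(m); k=1+np.argmax(st[1:,4]); print('mat',st[k])
v,u=np.nonzero(l==k); P=onz(d,np.c_[u,v],4); r=cv2.minAreaRect(P[:,:2].astype(np.float32)); print(r,cv2.boxPoints(r))
```

```text
crate [ 273  113   50   84 1968]
[23.12169977 47.67925172 65.09346081 68.82571849 71.65991215]
((519.256103515625, -43.614410400390625), (89.8336181640625, 745.5614624023438), 16.949634552001953) [[ 367.61328  299.8786 ]
 [ 584.9675  -413.2967 ]
 [ 670.8989  -387.10742]
 [ 453.54468  326.06787]]
small [214  74  35  46 766]
[ 2.99730802 18.68647444 40.57371224 43.63510647 45.56134522]
((413.96142578125, 3.867919921875), (79.59677124023438, 932.2976684570312), 38.191650390625) [[  94.46503  345.62912]
 [ 670.899   -387.10745]
 [ 733.4578  -337.89328]
 [ 157.02386  394.8433 ]]
mat [ 180  257  105  123 8649]
((493.41644287109375, -229.495361328125), (184.67938232421875, 270.4498291015625), 4.724083423614502) [[ 390.25366 -102.33469]
 [ 412.52722 -371.86575]
 [ 596.5792  -356.65604]
 [ 574.30566  -87.12497]]
```

View pics/c0.png

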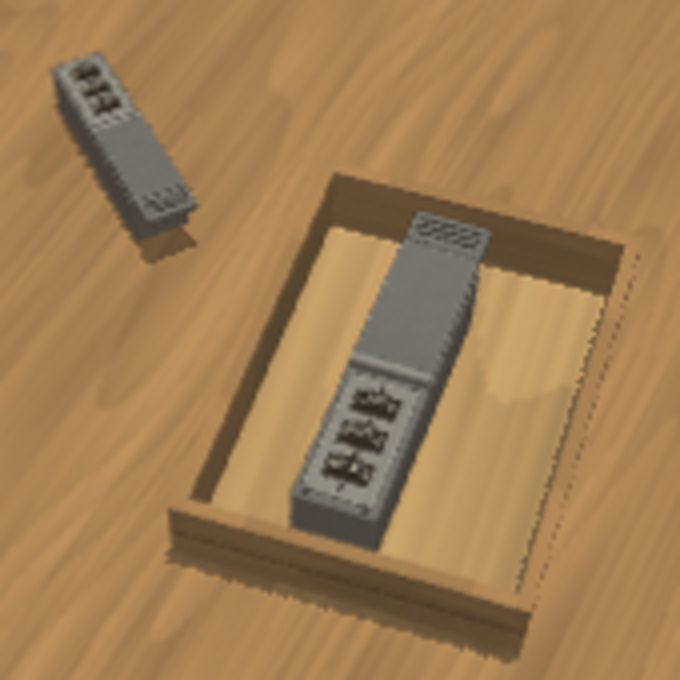

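View pics/c1.png

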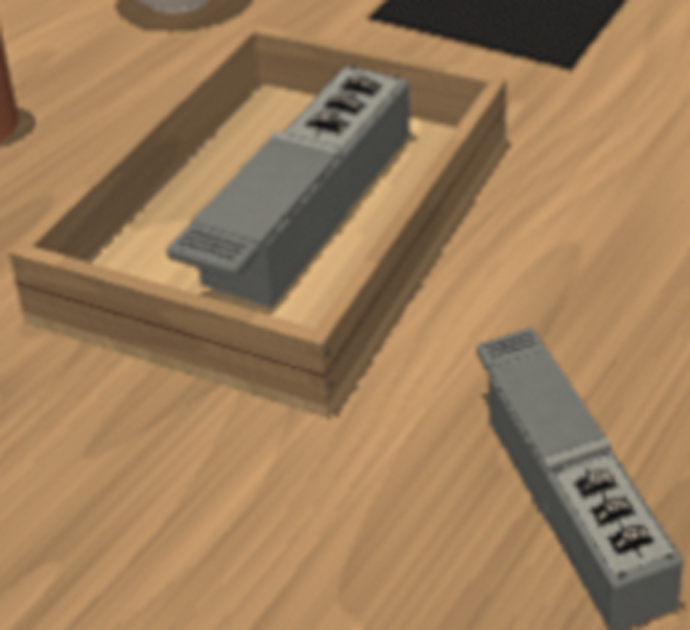

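Run:
```python
from h import *
d=load('scene0')
img=d['img'].astype(int); sat=img.max(2)-img.min(2)
for nm,(x0,y0,x1,y1),zt in [('crate',(255,105,345,200),62),('small',(205,70,255,125),38)]:
    v,u=np.nonzero(sat[y0:y1,x0:x1]<28); v+=y0;u+=x0
    ok=d['depth'][v,u]>0; P=bydepth(d,np.c_[u[ok],v[ok]]); z=P[:,2]
    top=P[(z>zt-6)&(z<zt+14)]; print(nm,len(top),np.percentile(top[:,2],[5,25,50,75,95]));r=cv2.minAreaRect(top[:,:2].astype(np.float32)); print(r, cv2.boxPoints(r).round(1).tolist())
for t in (60,70,80):
    m=((img.max(2)<t)*255).astype(np.uint8); m[:230]=0; m[:,:150]=0
    n,l,st,c=cv2.connectedComponentsWithStats(m); k=1+np.argmax(st[1:,4])
    cs,_=cv2.findContours((l==k).astype(np.uint8),0,1); q=cv2.approxPolyDP(max(cs,key=len),8,True)[:,0]; print(t,q.tolist(),onz(d,q,4)[:,:2].round(1).tolist())
```

```text
crate 1690 [59.83284048 62.9574774  65.89063706 67.73853638 69.68016625]
((446.63909912109375, 195.62066650390625), (54.600345611572266, 245.5740509033203), 6.967817783355713) [[404.6000061035156, 314.20001220703125], [434.3999938964844, 70.4000015258789], [488.6000061035156, 77.0999984741211], [458.79998779296875, 320.79998779296875]]
small 625 [36.61075134 39.57093946 41.17591827 42.72495363 44.3725443 ]
((178.31019592285156, 302.53350830078125), (40.57861328125, 172.8043670654297), 53.5308837890625) [[96.80000305175781, 337.6000061035156], [235.6999969482422, 234.89999389648438], [259.8999938964844, 267.5], [120.9000015258789, 370.20001220703125]]
60 [[221, 237], [155, 357], [242, 398], [296, 267]] [[380.1, -85.9], [402.1, -381.0], [596.6, -364.6], [571.0, -71.6]]
70 [[220, 237], [155, 357], [242, 398], [297, 268]] [[378.0, -87.1], [402.1, -381.0], [596.6, -364.6], [574.0, -72.7]]
80 [[220, 237], [155, 357], [242, 398], [297, 267]] [[378.0, -87.1], [402.1, -381.0], [596.6, -364.6], [573.0, -70.5]]
```

Box B in the crate at scene px (297,153) measures 246 x 55 mm and sits inside the crate. The other one at (230,97) is 173 x 41 mm, so it's the smaller lookalike. The crate box's dials are at the near end (px ~(290,170)) and the lip is at (313,118). Next I'll check its pose and the crate's with projected overlays in both views.

```bash
cat >> h.py <<'E'
def boxpts(mid,yaw):
    c,s=np.cos(yaw),np.sin(yaw); X=np.array([c,s,0]);Y=np.array([-s,c,0]);Z=np.array([0,0,1.])
    f=lambda x,y,z: np.array(mid)+X*x+Y*y+Z*z
    return f
def overlay(d,f,tag,roi,s,extra=[]):
    im=cv2.resize(d['img'][:,:,::-1],None,fx=s,fy=s,interpolation=cv2.INTER_CUBIC)
    def pl(L,col,cl=True): cv2.polylines(im,[np.int32((proj(d,L)+.5)*s)],cl,col,1)
    pl([f(-28,-105,26),f(28,-105,26),f(28,105,26),f(-28,105,26)],(0,0,255))
    pl([f(-28,-105,-26),f(28,-105,-26),f(28,105,-26),f(-28,105,-26)],(0,255,255))
    pl([f(-26.5,139,32),f(26.5,139,32)],(0,255,0)); pl([f(-26.5,4,32),f(26.5,4,32)],(0,255,0))
    for k in (26,52,78): pl([f(-3,-k,35),f(3,-k,35)],(255,0,255))
    for e in extra: pl(e,(255,255,0))
    x0,y0,x1,y1=[int(v*s) for v in roi]; cv2.imwrite(f'pics/{tag}.png',im[y0:y1,x0:x1])
E
python3 - <<'E'
from h import *
d=load('scene0'); s=load('side0')
# crate rim corners (outer top, z=60) from scene crop c0 px/4+ (200,60)
q=np.array([[337,175],[637,247],[530,613],[168,510]])/4+[200,60]
C=onz(d,q,60); print(C.round(1)); cc=C.mean(0); print('crate c',cc)
f=boxpts([448.6,178.9,36],np.radians(6.97))
e=[C]
overlay(d,f,'o0',(230,90,380,230),4,e); overlay(s,f,'o1',(130,210,310,350),4,e)
E
```

```text
[[342.  320.3  60. ]
 [547.8 355.4  60. ]
 [594.7  64.2  60. ]
 [376.   28.8  60. ]]
crate c [465.12722903 192.1709565   60.        ]
```

View pics/o0.png

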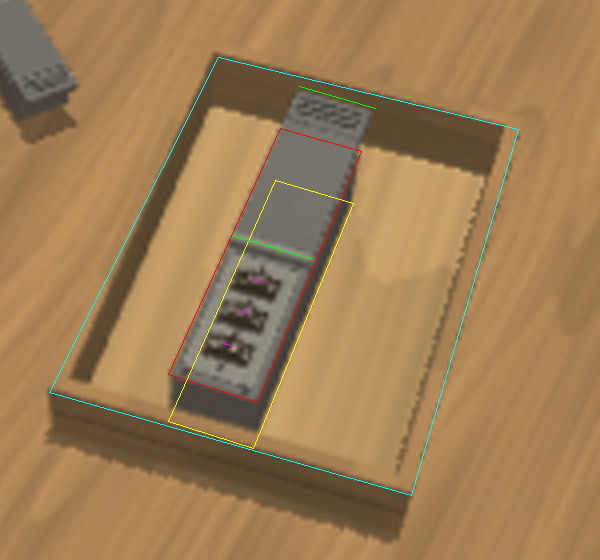

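View pics/o1.png

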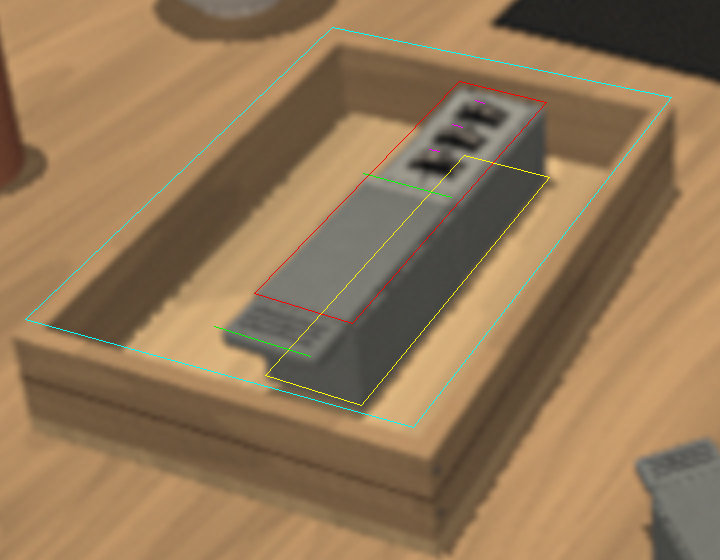

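Call:
{"method": "carry_out", "body": {"motion": [[[0,0,0],[0,-0.0363,0],1],[[0,0,0],[0,-0.0363,0],1],[[0,0,0],[0,-0.0363,0],1],[[0,0,0],[0,-0.0363,0],1],[[0,0,0],[0,-0.0363,0],1],[[0,0,0],[0,-0.0363,0],1],[[0,0,0],[0,-0.0363,0],1],[[0,0,0],[0,-0.0363,0],1],[[0,0,0],[0,-0.0363,0],1],[[0,0,0],[0,-0.0363,0],1],[[0,0,0],[0,-0.0363,0],1]]}}

```text
time: 1.07
tcp_pos: [265.9, -565.4, 188.9]
ee_rot: [-1.568, -0.101, 0.102]
wrist_force: [-0.6, 0.5, -0.8]
grip_width: 0.997
```

```bash
cat >> h.py <<'E'
def go(p,yaw_deg=None):
    o=observe(); M=R.from_rotvec(o['ee_rot']).as_matrix(); t=np.array(p,float)-o['tcp_pos']
    print('t',round(o['time'],2),'tcp',o['tcp_pos'].round(1),'yaw',round(np.degrees(np.arctan2(M[1,0],M[0,0])),2),'tilt',M[2].round(3),'F',o['wrist_force'].round(1),'w',round(o['grip_width'],3))
    print('tool shift total (units of 80mm):',(M.T@t/80).round(3))
    if yaw_deg is not None:
        print('wy total',round(-(yaw_deg-np.degrees(np.arctan2(M[1,0],M[0,0])))/180,4))
E
python3 -c "
from h import *
go([449,178.5,150],7)"
```

```text
t 1.07 tcp [ 265.9 -565.4  188.9] yaw 7.39 tilt [-0.    -1.     0.001] F [-0.6  0.5 -0.8] w 0.997
tool shift total (units of 80mm): [3.466 0.491 8.926]
wy total 0.0022
```

Call:
{"method": "carry_out", "body": {"motion": [[[0.144,0,0.372],[0,0.0002,0],1],[[0.144,0,0.372],[0,0,0],1],[[0.144,0,0.372],[0,0,0],1],[[0.144,0,0.372],[0,0,0],1],[[0.144,0,0.372],[0,0,0],1],[[0.144,0,0.372],[0,0,0],1],[[0.144,0,0.372],[0,0,0],1],[[0.144,0,0.372],[0,0,0],1],[[0.144,0,0.372],[0,0,0],1],[[0.144,0,0.372],[0,0,0],1],[[0.144,0,0.372],[0,0,0],1],[[0.144,0,0.372],[0,0,0],1]]}}

```text
time: 2.07
tcp_pos: [359.4, -192.7, 189.2]
ee_rot: [-1.569, -0.096, 0.096]
wrist_force: [0.5, 0.1, 0.9]
grip_width: 1.004
```

Call:
{"method": "carry_out", "body": {"motion": [[[0.144,0,0.372],[0,0,0],1],[[0.144,0,0.372],[0,0,0],1],[[0.144,0,0.372],[0,0,0],1],[[0.144,0,0.372],[0,0,0],1],[[0.144,0,0.372],[0,0,0],1],[[0.144,0,0.372],[0,0,0],1],[[0.144,0,0.372],[0,0,0],1],[[0.144,0,0.372],[0,0,0],1],[[0.144,0,0.372],[0,0,0],1],[[0.144,0,0.372],[0,0,0],1],[[0.144,0,0.372],[0,0,0],1],[[0.144,0,0.372],[0,0,0],1]]}}

```text
time: 3.07
tcp_pos: [453.1, 178.5, 189.1]
ee_rot: [-1.569, -0.096, 0.096]
wrist_force: [0.1, -1.4, -0.4]
grip_width: 1.002
```

Call:
{"method": "carry_out", "body": {"motion": [[[0,0,0],[0,0,0],1],[[0,0,0],[0,0,0],1]]}}

```text
time: 3.23
tcp_pos: [452.4, 179.0, 188.9]
ee_rot: [-1.568, -0.099, 0.1]
wrist_force: [0.0, -0.1, 0.1]
grip_width: 0.995
```

```bash
python3 -c "
from h import *
go([449,178.5,17],7)
snap('wrist','w1')"
```

```text
t 3.23 tcp [452.4 179.  188.9] yaw 7.26 tilt [-0.001 -1.     0.001] F [ 0.  -0.1  0.1] w 0.995
tool shift total (units of 80mm): [-0.041  2.149 -0.003]
wy total 0.0014
```

View pics/w1.png

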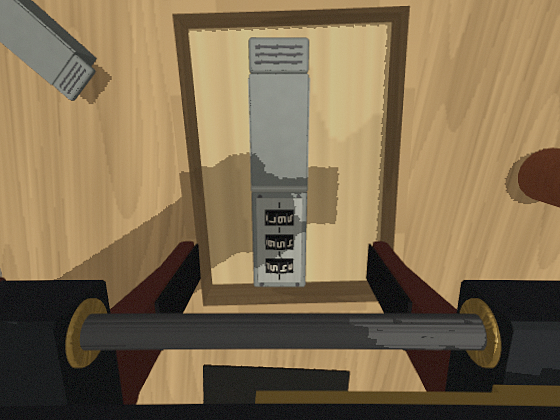

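The wrist view shows the box at px x 250-308, its lip at y~38 and the dials at (280,217/242/267). I'll use this view as a check on the box pose.

Run:
```python
from h import *
d=load('wrist1' if 0 else 'w1')
P=onz(d,[[249,56],[309,56],[279,38]],68); print(P.round(1))
P2=onz(d,[[253.5,286],[305,286]],62); print(P2.round(1))
a=(P[0]+P[1])/2; b=(P2[0]+P2[1])/2; v=a-b; v[2]=0; yaw=np.degrees(np.arctan2(-v[0],v[1])); print('yaw',yaw)
u=v/np.linalg.norm(v); print('mid from -y end',b+u*105,'mid from lip end',P[2]-u*138, np.linalg.norm((P[0]-P[1])))
f=boxpts([448.6,178.9,36],np.radians(6.97)); overlay(d,f,'o2',(160,0,420,310),2.4)
```

```text
[[407.  298.7  68. ]
 [458.7 305.3  68. ]
 [431.2 316.   68. ]]
[[433.4  75.6  62. ]
 [488.   82.5  62. ]]
yaw 7.109644357331936
mid from -y end [447.68832579 183.26768041  62.        ] mid from lip end [448.23380907 179.01344731  68.        ] 52.1092923264373
```

View pics/o2.png

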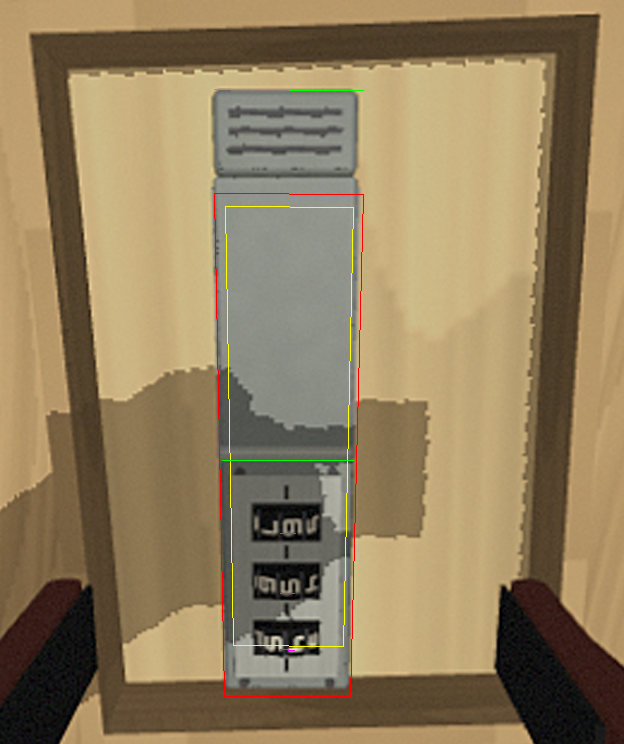

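Call:
{"method": "carry_out", "body": {"motion": [[[-0.05,0.3,0.038],[0,0.001,0],1],[[0,0.4,0],[0,0,0],1],[[0,0.4,0],[0,0,0],1],[[0,0.4,0],[0,0,0],1],[[0,0.3,0],[0,0,0],1],[[0,0.2,0],[0,0,0],1],[[0,0.14,0],[0,0,0],1],[[0,0,0],[0,0,0],1]]}}

```text
time: 3.95
tcp_pos: [447.5, 177.6, 16.3]
ee_rot: [-1.57, -0.09, 0.095]
wrist_force: [-1.3, 0.5, 0.3]
grip_width: 1.0
```

Call:
{"method": "carry_out", "body": {"motion": [[[0,0,0],[0,0,0],0.6],[[0,0,0],[0,0,0],0.4],[[0,0,0],[0,0,0],0.2],[[0,0,0],[0,0,0],0],[[0,0,0],[0,0,0],0],[[0,0,0],[0,0,0],0],[[0,0,0],[0,0,0],0],[[0,0,0],[0,0,0],0]]}}

```text
time: 4.62
tcp_pos: [448.9, 179.7, 18.7]
ee_rot: [-1.569, -0.095, 0.094]
wrist_force: [-1.1, -1.2, 7.0]
grip_width: 0.636
```

Call:
{"method": "carry_out", "body": {"motion": [[[0,-0.1,0],[0,0,0],0],[[0,-0.2,0],[0,0,0],0],[[0,-0.3,0],[0,0,0],0],[[0,-0.35,0],[0,0,0],0],[[0,-0.25,0],[0,0,0],0],[[0,0,0],[0,0,0],0],[[0,0,0],[0,0,0],0]]}}

```text
time: 5.2
tcp_pos: [448.9, 179.4, 114.3]
ee_rot: [-1.569, -0.095, 0.092]
wrist_force: [-0.5, -0.2, -5.7]
grip_width: 0.635
```

```bash
python3 -c "
from h import *
go([487.4,-226,120],4.7)
snap('side','s2');d=snap('wrist','w2');crop(d,180,0,380,310,2.4,'w2c')"
```

```text
t 5.2 tcp [448.9 179.4 114.3] yaw 6.83 tilt [ 0.002 -1.    -0.   ] F [-0.5 -0.2 -5.7] w 0.635
tool shift total (units of 80mm): [-0.125 -0.069 -5.089]
wy total 0.0118
```

View pics/s2.png

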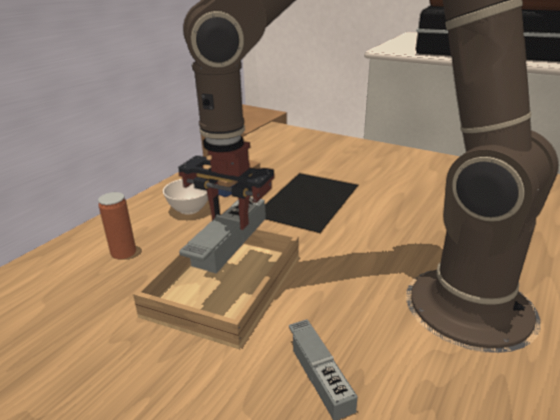

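View pics/w2c.png

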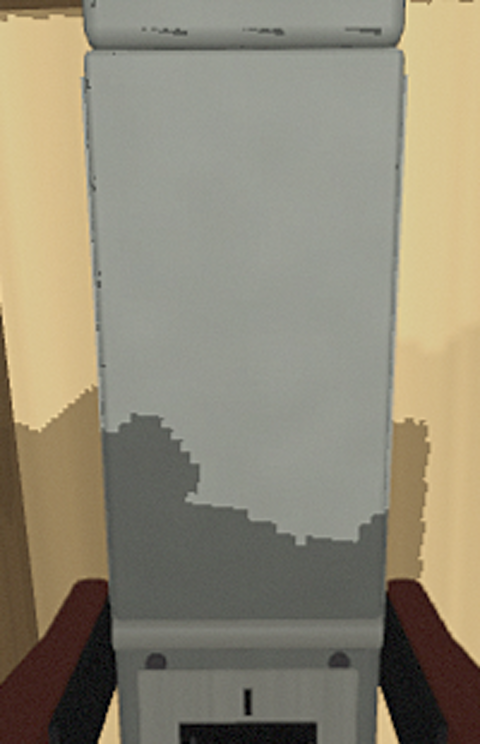

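Call:
{"method": "carry_out", "body": {"motion": [[[-0.01,0,-0.15],[0,0,0],0],[[-0.01,0,-0.3],[0,0,0],0],[[-0.01,0,-0.4],[0,0,0],0],[[-0.01,0,-0.45],[0,0,0],0],[[-0.01,0,-0.45],[0,0,0],0],[[-0.01,0,-0.45],[0,0,0],0],[[-0.01,0,-0.45],[0,0,0],0],[[-0.01,0,-0.45],[0,0,0],0],[[-0.01,0,-0.45],[0,0,0],0],[[-0.01,0,-0.45],[0,0,0],0],[[-0.01,0,-0.45],[0,0,0],0],[[-0.015,0,-0.3],[0,0,0],0]]}}

```text
time: 6.3
tcp_pos: [482.5, -202.6, 111.8]
ee_rot: [-1.569, -0.089, 0.094]
wrist_force: [0.9, -0.5, -5.4]
grip_width: 0.631
```

Call:
{"method": "carry_out", "body": {"motion": [[[0,0,-0.25],[0,0,0],0],[[0,0,-0.114],[0,0,0],0],[[0,0,0],[0,0.006,0],0],[[0,0,0],[0,0.006,0],0],[[0,0,0],[0,0,0],0]]}}

```text
time: 6.72
tcp_pos: [487.3, -225.4, 113.5]
ee_rot: [-1.568, -0.064, 0.065]
wrist_force: [0.3, 0.2, -5.3]
grip_width: 0.637
```

```bash
python3 -c "
from h import *
go([487.5,-228,13],4.7)
d=snap('scene','sc3'); snap('side','s3')"
```

```text
t 6.72 tcp [ 487.3 -225.4  113.5] yaw 4.72 tilt [-0.001 -1.     0.002] F [ 0.3  0.2 -5.3] w 0.637
tool shift total (units of 80mm): [ 1.000e-03  1.256e+00 -3.500e-02]
wy total 0.0001
```

View pics/sc3.png

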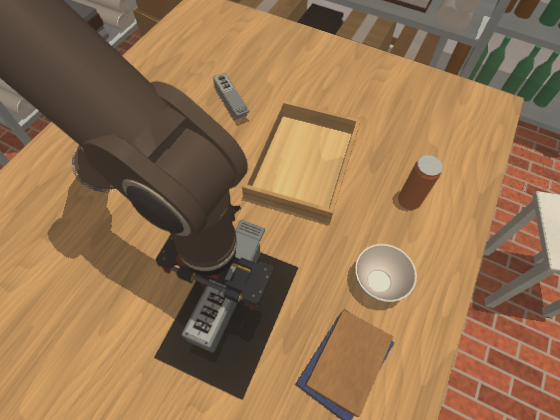

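View pics/s3.png

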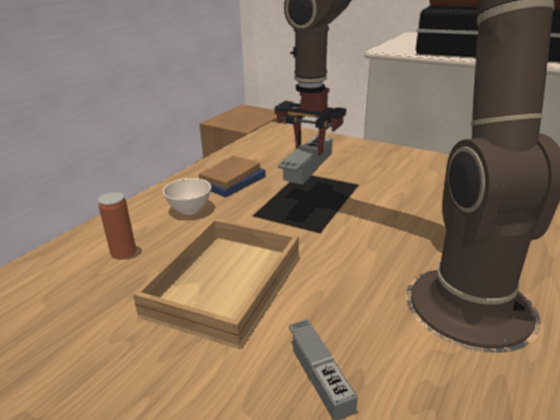

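Call:
{"method": "carry_out", "body": {"motion": [[[0,0.2,-0.033],[0,0,0],0],[[0,0.3,0],[0,0,0],0],[[0,0.3,0],[0,0,0],0],[[0,0.2,0],[0,0,0],0],[[0,0.1,0],[0,0,0],0],[[0,0.07,0],[0,0,0],0],[[0,0.04,0],[0,0,0],0],[[0,0,0],[0,0,0],0],[[0,0,0],[0,0,0],0]]}}

```text
time: 7.57
tcp_pos: [488.5, -230.3, 18.1]
ee_rot: [-1.57, -0.065, 0.064]
wrist_force: [0.4, -0.3, -5.1]
grip_width: 0.636
```

Call:
{"method": "carry_out", "body": {"motion": [[[0,0.03,0.02],[0,0,0],0],[[0,0.02,0],[0,0,0],0],[[0,0.01,0],[0,0,0],0],[[0,0,0],[0,0,0],0],[[0,0,0],[0,0,0],0]]}}

```text
time: 7.98
tcp_pos: [487.7, -228.7, 12.7]
ee_rot: [-1.57, -0.065, 0.064]
wrist_force: [-1.1, -0.2, -3.6]
grip_width: 0.632
```

Call:
{"method": "carry_out", "body": {"motion": [[[0,0.015,0],[0,0,0],0],[[0,0,0],[0,0,0],0],[[0,0,0],[0,0,0],0]]}}

```text
time: 8.23
tcp_pos: [487.8, -228.8, 12.7]
ee_rot: [-1.571, -0.064, 0.064]
wrist_force: [-5.6, 2.5, 12.2]
grip_width: 0.636
```

Call:
{"method": "carry_out", "body": {"motion": [[[0,0,0],[0,0,0],0.8],[[0,0,0],[0,0,0],1],[[0,0,0],[0,0,0],1],[[0,-0.1,0],[0,0,0],1],[[0,-0.3,0],[0,0,0],1],[[0,-0.4,0],[0,0,0],1],[[0,-0.4,-0.1],[0,0,0],0],[[0,0,-0.3],[0,0,0],0],[[0,0,-0.4],[0,0,0],0],[[0,0,-0.4],[0,0,0],0],[[0,0.1,-0.2],[0,0,0],0],[[0,0.25,0],[0,0,0],0]]}}

```text
time: 9.23
tcp_pos: [497.7, -345.9, 80.9]
ee_rot: [-1.574, -0.063, 0.057]
wrist_force: [0.0, 0.0, -0.4]
grip_width: 0.585
```

Call:
{"method": "carry_out", "body": {"motion": [[[0,0,0],[0,0,0],0],[[0,0,0],[0,0,0],0]]}}

```text
time: 9.4
tcp_pos: [496.1, -338.8, 78.2]
ee_rot: [-1.567, -0.063, 0.066]
wrist_force: [0.3, 0.1, -0.1]
grip_width: 0.436
```

```bash
python3 -c "
from h import *
go([487.5,-228,13],4.7)
d=snap('wrist','w4')"
```

```text
t 9.4 tcp [ 496.1 -338.8   78.2] yaw 4.74 tilt [-0.002 -1.     0.003] F [ 0.3  0.1 -0.1] w 0.436
tool shift total (units of 80mm): [0.009 0.819 1.387]
wy total 0.0002
```

View pics/w4.png

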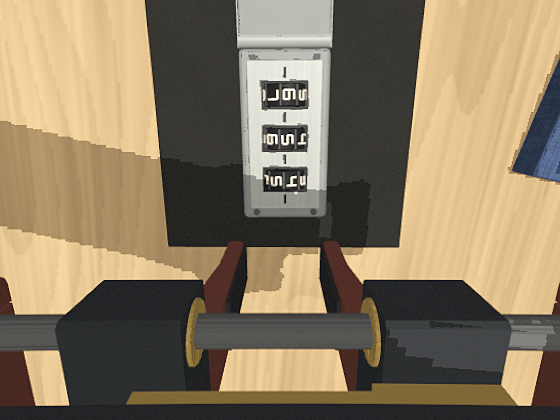

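```bash
python3 -c "
from h import *
d=load('w4')
im=d['img'][50:215,235:335,::-1]; im=cv2.rotate(im,cv2.ROTATE_90_COUNTERCLOCKWISE); cv2.imwrite('pics/w4r.png',cv2.resize(im,None,fx=4.8,fy=4.8,interpolation=cv2.INTER_CUBIC))"
```

```text
(no output)
```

View pics/w4r.png

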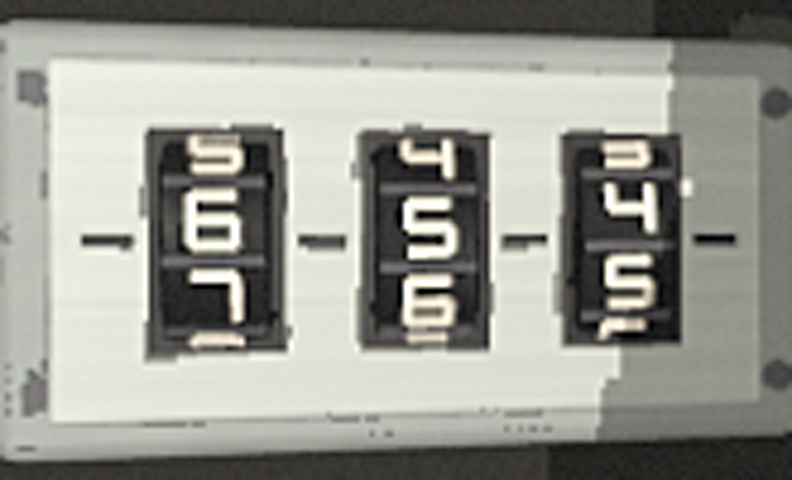

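In the rotated crop the index line is at y≈241. Dial 1 reads about 6.27, dial 2 about 5.19 and dial 3 about 4.45. That means rolling about -22.8, +18.2 and -24.6 mm along the box's x. Next is the box pose on the mat.

Run:
```python
from h import *
d=load('w4')
# index marks px
rot=lambda x,y:(235+99-y/4.8, 50+x/4.8)
q=[rot(107,240),rot(322,241),rot(525,240),rot(715,239)]
P=onz(d,q,57); print(P.round(1)); v=P[0]-P[3]; yaw=np.degrees(np.arctan2(-v[0],v[1])); print('yaw',yaw,np.linalg.norm(v))
Q=onz(d,[rot(217,241),rot(425,241),rot(621,240)],63); print('dials',Q.round(1))
# body edges at plate level rows
e=onz(d,[rot(10,458),rot(10,22),rot(790,435),rot(790,35)],56); print(e.round(1))
```

```text
[[ 488.  -239.7   57. ]
 [ 490.  -265.6   57. ]
 [ 492.3 -291.7   57. ]
 [ 494.7 -317.9   57. ]]
yaw 4.876020201553239 78.479796298407
dials [[ 489.  -253.1   63. ]
 [ 491.1 -278.3   63. ]
 [ 493.3 -303.7   63. ]]
[[ 460.1 -230.8   56. ]
 [ 514.  -226.3   56. ]
 [ 468.  -331.3   56. ]
 [ 524.4 -326.6   56. ]]
```

```bash
python3 -c "
from h import *
go([499.6,-304,75],4.85)"
```

```text
t 9.45 tcp [ 496.9 -338.8   79.2] yaw 4.78 tilt [-0.    -1.     0.002] F [-0.   0.9  0.4] w 0.389
tool shift total (units of 80mm): [0.07  0.053 0.43 ]
wy total -0.0004
```

Call:
{"method": "carry_out", "body": {"motion": [[[0.02,0,0.1],[0,0,0],0],[[0.02,0,0.15],[0,0,0],0],[[0.02,0,0.1],[0,0,0],0],[[0.01,0.053,0.08],[0,0,0],0],[[0,0,0],[0,0,0],0],[[0,0,0],[0,0,0],0]]}}

```text
time: 9.95
tcp_pos: [499.6, -304.8, 75.0]
ee_rot: [-1.57, -0.065, 0.066]
wrist_force: [-0.6, -0.5, -0.1]
grip_width: 0.001
```

```bash
python3 -c "
from h import *
go([499.6,-304,67],4.85)"
```

```text
t 9.95 tcp [ 499.6 -304.8   75. ] yaw 4.79 tilt [-0. -1. -0.] F [-0.6 -0.5 -0.1] w 0.001
tool shift total (units of 80mm): [0.001 0.1   0.01 ]
wy total -0.0003
```

Now I'll go down to the dial 3 top.

Call:
{"method": "carry_out", "body": {"motion": [[[0,0.07,0.01],[0,0,0],0],[[0,0.045,0],[0,0,0],0],[[0,0.01,0],[0,0,0],0],[[0,0,0],[0,0,0],0]]}}

```text
time: 10.28
tcp_pos: [499.0, -305.0, 64.3]
ee_rot: [-1.569, -0.063, 0.065]
wrist_force: [-0.3, 0.5, 0.0]
grip_width: 0.003
```

Call:
{"method": "carry_out", "body": {"motion": [[[0,0.012,0],[0,0,0],0],[[0,0,0],[0,0,0],0]]}}

```text
time: 10.45
tcp_pos: [499.4, -304.9, 63.9]
ee_rot: [-1.57, -0.064, 0.064]
wrist_force: [0.1, -0.0, 0.0]
grip_width: 0.005
```

Call:
{"method": "carry_out", "body": {"motion": [[[0,0.012,0],[0,0,0],0],[[0,0,0],[0,0,0],0]]}}

```text
time: 10.62
tcp_pos: [499.5, -304.9, 63.0]
ee_rot: [-1.57, -0.064, 0.064]
wrist_force: [0.1, 0.3, 0.4]
grip_width: 0.003
```

Call:
{"method": "carry_out", "body": {"motion": [[[0,0.012,0],[0,0,0],0],[[0,0,0],[0,0,0],0]]}}

```text
time: 10.78
tcp_pos: [499.4, -304.8, 62.0]
ee_rot: [-1.57, -0.064, 0.064]
wrist_force: [0.5, 0.2, 0.2]
grip_width: 0.007
```

```bash
python3 -c "
from h import *
d=snap('wrist','w5'); crop(d,180,60,380,260,3,'w5c'); s=snap('side','s5'); crop(s,260,80,380,230,4,'s5c')"
```

```text
(no output)
```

View pics/w5c.png

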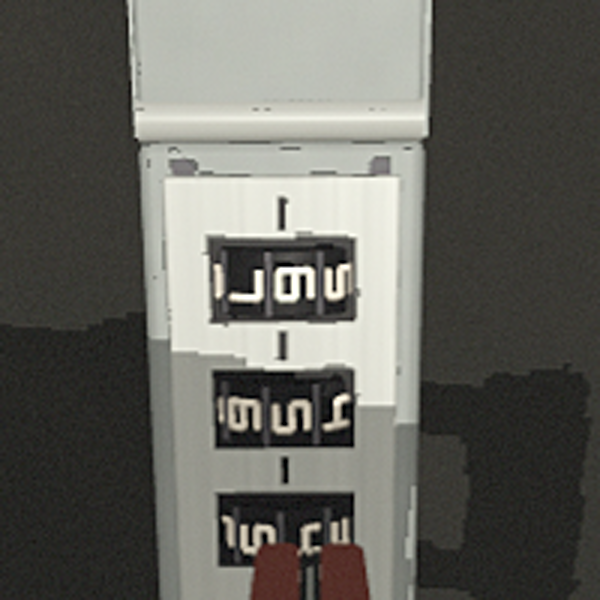

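View pics/s5c.png

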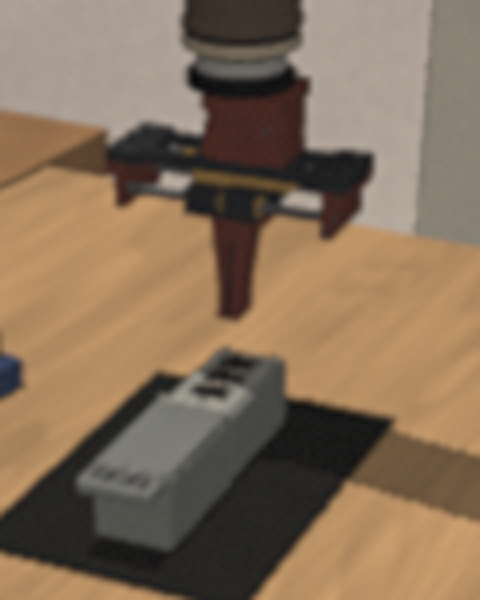

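```bash
python3 -c "
from h import *
s=load('s5');d=load('w5')
P=[[499.4,-304.8,62],[493.4,-304.5,65],[486.7,-226.7,56]]
print(proj(s,P),proj(d,P)); o=observe();print(o['tcp_pos'],o['time'])
print(bydepth(s,[[318,150],[318,155],[318,158]]), d['world_from_camera'])
print(bydepth(d,[[270,246],[295,246],[275,225],[275,140],[275,180]]))
"
```

```text
[[317.36079543 168.32092071]
 [319.16198838 167.8448083 ]
 [308.38189595 181.42619284]] [[283.62938411 239.55957351]
 [273.93553342 240.08036149]
 [272.76924839 107.22387329]]
[ 499.44833536 -304.76176831   62.1180285 ] 10.8833
[[ 495.55425118 -298.3132263   122.79675294]
 [ 493.65509435 -295.39933208  108.88703889]
 [ 495.19428434 -298.91887763   97.92562281]] [[ 9.96667194e-01  7.84938801e-02  2.22084376e-02  4.92862516e+02]
 [ 8.15738953e-02 -9.60511884e-01 -2.66012444e-01 -2.31678044e+02]
 [ 4.51119386e-04  2.66937505e-01 -9.63713736e-01  2.57426038e+02]
 [ 0.00000000e+00  0.00000000e+00  0.00000000e+00  1.00000000e+00]]
[[ 491.58782574 -293.27190776  103.28394934]
 [ 503.82121982 -291.86610969  104.30376234]
 [ 493.33245884 -296.72230883   58.98957517]
 [ 489.39538085 -244.90304759   57.69165929]
 [ 491.18372841 -268.4683691    58.26755407]]
```

```bash
python3 -c "
from h import *
s=load('side0'); print(proj(s,[[266,-565.3,189],[266,-565.3,224]]))
crop(s,380,20,500,140,5,'a1')
s=load('s3'); print(proj(s,[[487.3,-225.4,113.5],[487.3,-225.4,148]])); crop(s,260,70,380,220,4,'a2')
d=load('w5'); D=d['depth']
for u in (262,268,272,290,296,300): print(u,[int(x) for x in D[225:262:3,u]])
for v in (240,244,250): print(v,[int(x) for x in D[v,258:308:2]])
"
```

```text
[[429.86156418 112.80555662]
 [431.68069002 101.08489459]]
[[308.24142001 162.73280263]
 [308.41225407 151.01072165]]
262 [208, 206, 204, 206, 206, 207, 207, 209, 212, 214, 214, 215, 147]
268 [208, 205, 204, 203, 206, 205, 168, 164, 161, 157, 153, 150, 148]
272 [209, 205, 202, 203, 204, 204, 168, 164, 160, 156, 154, 150, 147]
290 [208, 207, 207, 206, 208, 208, 169, 165, 161, 156, 154, 152, 146]
296 [208, 208, 209, 211, 210, 211, 169, 164, 161, 157, 153, 150, 148]
300 [210, 210, 210, 211, 211, 211, 168, 164, 161, 156, 153, 150, 148]
240 [208, 208, 207, 205, 206, 205, 204, 204, 204, 204, 204, 205, 206, 206, 206, 206, 208, 209, 211, 211, 211, 211, 212, 212, 211]
244 [209, 208, 206, 205, 167, 167, 168, 167, 166, 167, 167, 171, 171, 171, 167, 167, 168, 167, 167, 167, 167, 168, 213, 212, 213]
250 [214, 213, 215, 159, 160, 159, 159, 159, 160, 160, 160, 163, 164, 163, 164, 160, 161, 159, 160, 159, 160, 158, 213, 214, 214]
```

View pics/a1.png

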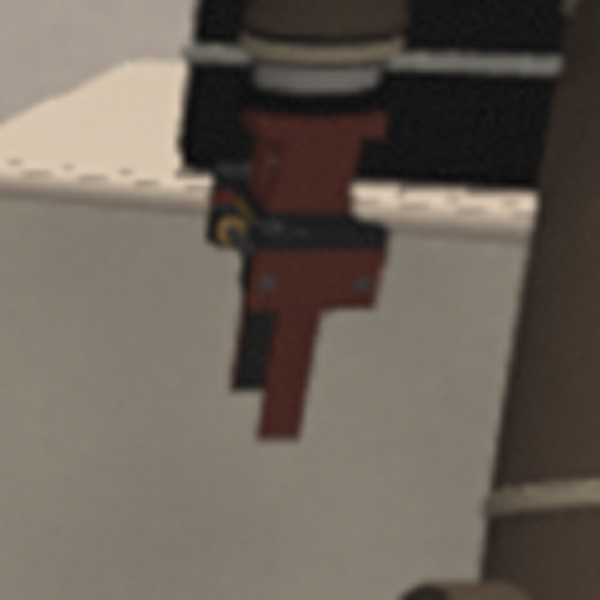

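View pics/a2.png

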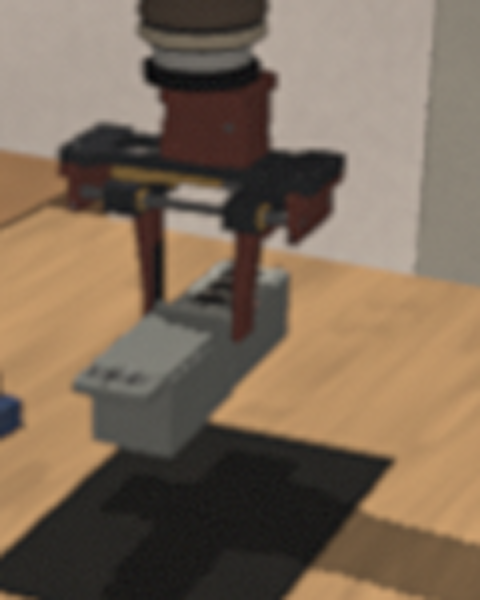

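The side and wrist views agree: the finger ends (wrist px (283,243)) sit about 33 mm above the reported TCP. That explains why there was no contact at 62. I'll go down by force feedback and expect contact at TCP z≈32.

Call:
{"method": "carry_out", "body": {"motion": [[[0,0.1,0],[0,0,0],0],[[0,0.1,0],[0,0,0],0],[[0,0.06,0],[0,0,0],0],[[0,0,0],[0,0,0],0]]}}

```text
time: 11.22
tcp_pos: [498.5, -304.3, 39.6]
ee_rot: [-1.568, -0.063, 0.066]
wrist_force: [0.1, 0.4, 0.3]
grip_width: 0.008
```

```bash
python3 -c "
from h import *
d=snap('wrist','w6'); crop(d,180,60,380,260,3,'w6c'); s=snap('side','s6'); crop(s,260,80,380,230,4,'s6c');go([499.6,-304,67],4.85)"
```

```text
t 11.32 tcp [ 499.2 -304.5   40.8] yaw 4.7 tilt [-0.001 -1.     0.001] F [-0.2  0.3  0.4] w 0.006
tool shift total (units of 80mm): [ 0.005 -0.328  0.006]
wy total -0.0008
```

View pics/s6c.png

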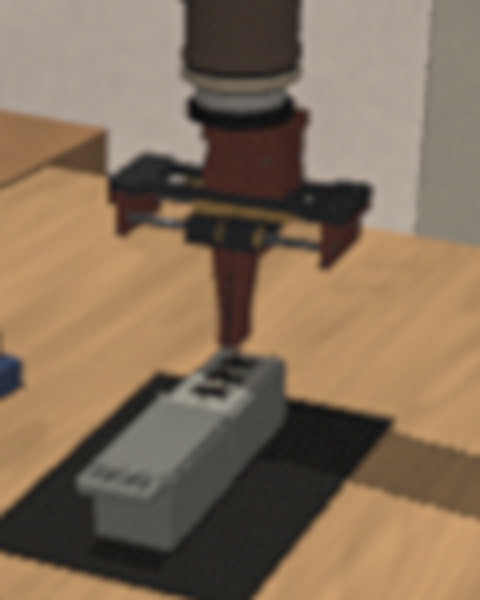

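View pics/w6c.png

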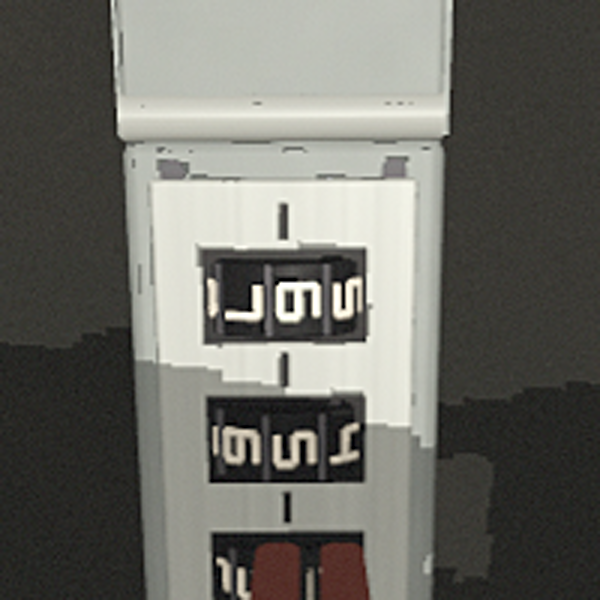

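Call:
{"method": "carry_out", "body": {"motion": [[[0,0.06,0],[0,0,0],0],[[0,0.02,0],[0,0,0],0],[[0,0,0],[0,0,0],0]]}}

```text
time: 11.57
tcp_pos: [499.2, -304.7, 34.5]
ee_rot: [-1.57, -0.064, 0.065]
wrist_force: [-0.2, 0.1, 0.1]
grip_width: 0.006
```

Call:
{"method": "carry_out", "body": {"motion": [[[0,0.012,0],[0,0,0],0],[[0,0.012,0],[0,0,0],0],[[0,0,0],[0,0,0],0]]}}

```text
time: 11.82
tcp_pos: [499.5, -304.8, 32.9]
ee_rot: [-1.57, -0.064, 0.064]
wrist_force: [0.4, 0.1, -0.2]
grip_width: 0.008
```

Call:
{"method": "carry_out", "body": {"motion": [[[0,0.012,0],[0,0,0],0],[[0,0.012,0],[0,0,0],0],[[0,0,0],[0,0,0],0]]}}

```text
time: 12.07
tcp_pos: [500.1, -304.9, 31.5]
ee_rot: [-1.57, -0.065, 0.064]
wrist_force: [-1.0, 0.5, 3.2]
grip_width: 0.006
```

Call:
{"method": "carry_out", "body": {"motion": [[[0,0.009,0],[0,0,0],0],[[0,0,0],[0,0,0],0]]}}

```text
time: 12.23
tcp_pos: [500.6, -304.8, 31.2]
ee_rot: [-1.571, -0.066, 0.063]
wrist_force: [0.7, 0.1, 6.8]
grip_width: 0.009
```

Call:
{"method": "carry_out", "body": {"motion": [[[0,0.009,0],[0,0,0],0],[[-0.02,0,0],[0,0,0],0],[[-0.04,0,0],[0,0,0],0],[[-0.04,0,0],[0,0,0],0],[[-0.04,0,0],[0,0,0],0],[[-0.02,0,0],[0,0,0],0],[[0,0,0],[0,0,0],0],[[0,0,0],[0,0,0],0]]}}

```text
time: 12.9
tcp_pos: [487.3, -306.1, 30.7]
ee_rot: [-1.571, -0.065, 0.063]
wrist_force: [-1.4, 1.2, 8.5]
grip_width: 0.007
```

```bash
cat >> h.py <<'E'
def dials(tag):
    d=snap('wrist',tag); im=d['img'][30:260,215:355,::-1]; im=cv2.rotate(im,cv2.ROTATE_90_COUNTERCLOCKWISE); cv2.imwrite(f'pics/{tag}r.png',cv2.resize(im,None,fx=3.4,fy=3.4,interpolation=cv2.INTER_CUBIC))
E
python3 -c "
from h import *
go([499.6,-304,67],4.85); dials('w7')"
```

```text
t 12.9 tcp [ 487.3 -306.1   30.7] yaw 4.7 tilt [ 0.001 -1.    -0.001] F [-1.4  1.2  8.5] w 0.007
tool shift total (units of 80mm): [ 0.156 -0.453  0.013]
wy total -0.0009
```

View pics/w7r.png

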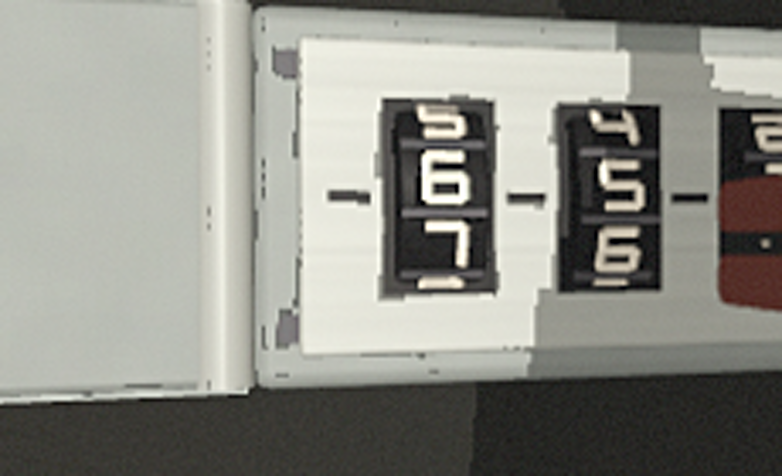

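Call:
{"method": "carry_out", "body": {"motion": [[[0,-0.06,0],[0,0,0],0],[[0.08,0,0.01],[0,0,0],0],[[0.08,0,0],[0,0,0],0],[[0,0,0],[0,0,0],0],[[0,0.03,0],[0,0,0],0],[[0,0.03,0],[0,0,0],0],[[0,0,0],[0,0,0],0],[[0,0,0],[0,0,0],0]]}}

```text
time: 13.62
tcp_pos: [501.7, -303.7, 30.8]
ee_rot: [-1.571, -0.068, 0.062]
wrist_force: [1.8, 1.8, 9.7]
grip_width: 0.004
```

Call:
{"method": "carry_out", "body": {"motion": [[[-0.02,0,0],[0,0,0],0],[[-0.04,0,0],[0,0,0],0],[[-0.04,0,0],[0,0,0],0],[[-0.03,0,0],[0,0,0],0],[[-0.01,0,0],[0,0,0],0],[[0,0,0],[0,0,0],0],[[0,0,0],[0,0,0],0],[[0,-0.1,0],[0,0,0],0],[[0,-0.1,-0.2],[0,0,0],0],[[0,0,-0.25],[0,0,0],0],[[0,0,0],[0,0,0],0]]}}

```text
time: 14.53
tcp_pos: [490.6, -345.2, 45.8]
ee_rot: [-1.572, -0.061, 0.061]
wrist_force: [-0.6, -0.0, 0.2]
grip_width: 0.006
```

```bash
python3 -c "
from h import *
dials('w8');go([489+8,-252.5,50],4.85)"
```

```text
t 14.58 tcp [ 490.5 -342.9   45.3] yaw 4.52 tilt [-0.    -1.    -0.001] F [ 0.5 -0.3 -0.2] w 0.003
tool shift total (units of 80mm): [ 0.17  -0.059  1.121]
wy total -0.0019
```

View pics/w8r.png

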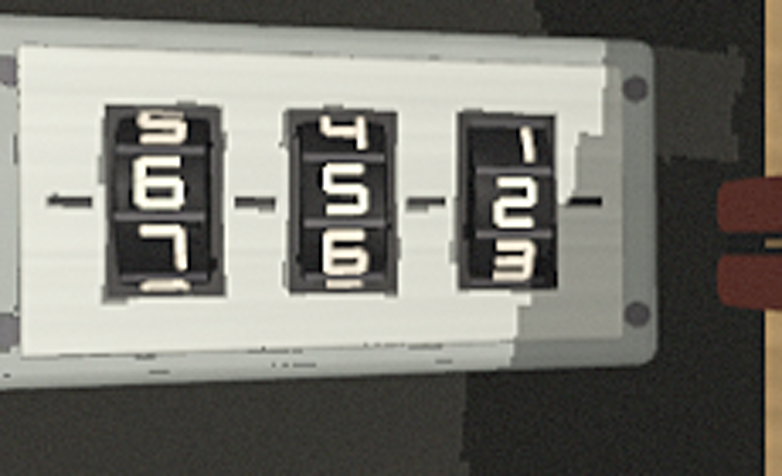

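Call:
{"method": "carry_out", "body": {"motion": [[[0.05,0,0.2],[0,-0.0015,0],0],[[0.05,0,0.35],[0,0,0],0],[[0.05,0,0.35],[0,0,0],0],[[0,0,0.22],[0,0,0],0],[[0,0.06,0],[0,0,0],0],[[0,0.05,0],[0,0,0],0],[[0,0,0],[0,0,0],0],[[0,0,0],[0,0,0],0]]}}

```text
time: 15.25
tcp_pos: [495.0, -250.9, 36.3]
ee_rot: [-1.57, -0.067, 0.068]
wrist_force: [-0.7, -0.1, 0.3]
grip_width: 0.004
```

Call:
{"method": "carry_out", "body": {"motion": [[[0,0.04,-0.02],[0,0,0],0],[[0,0.03,0],[0,0,0],0],[[0,0.018,0],[0,0,0],0],[[0,0,0],[0,0,0],0],[[0,0,0],[0,0,0],0]]}}

```text
time: 15.67
tcp_pos: [497.5, -253.1, 30.8]
ee_rot: [-1.571, -0.07, 0.065]
wrist_force: [1.9, -0.0, 6.3]
grip_width: 0.009
```

Call:
{"method": "carry_out", "body": {"motion": [[[-0.015,0.01,0],[0,0,0],0],[[-0.04,0,0],[0,0,0],0],[[-0.04,0,0],[0,0,0],0],[[-0.04,0,0],[0,0,0],0],[[-0.02,0,0],[0,0,0],0],[[0,0,0],[0,0,0],0],[[0,0,0],[0,0,0],0]]}}

```text
time: 16.25
tcp_pos: [484.8, -254.4, 31.0]
ee_rot: [-1.572, -0.07, 0.065]
wrist_force: [-3.1, 0.4, 17.4]
grip_width: 0.003
```

Call:
{"method": "carry_out", "body": {"motion": [[[0,-0.06,0],[0,0,0],0],[[0.07,0,0],[0,0,0],0],[[0.05,0,0],[0,0,0],0],[[0,0,0],[0,0,0],0],[[0,0.03,0],[0,0,0],0],[[0,0.03,0],[0,0,0],0],[[0,0,0],[0,0,0],0],[[0,0,0],[0,0,0],0]]}}

```text
time: 16.92
tcp_pos: [496.4, -252.1, 30.8]
ee_rot: [-1.571, -0.074, 0.064]
wrist_force: [3.2, 2.4, 13.1]
grip_width: 0.005
```

Call:
{"method": "carry_out", "body": {"motion": [[[-0.02,0,0],[0,0,0],0],[[-0.04,0,0],[0,0,0],0],[[-0.04,0,0],[0,0,0],0],[[-0.02,0,0],[0,0,0],0],[[-0.01,0,0],[0,0,0],0],[[0,0,0],[0,0,0],0],[[0,0,0],[0,0,0],0]]}}

```text
time: 17.5
tcp_pos: [483.5, -253.3, 30.6]
ee_rot: [-1.571, -0.069, 0.067]
wrist_force: [-3.7, 1.9, 18.4]
grip_width: 0.008
```

Call:
{"method": "carry_out", "body": {"motion": [[[0,-0.1,0],[0,0,0],0],[[0,-0.08,0],[0,0,0],0],[[0,0,-0.2],[0,0,0],0],[[0,0,-0.35],[0,0,0],0],[[0,0,-0.35],[0,0,0],0],[[0,0,-0.25],[0,0,0],0],[[0,0,0],[0,0,0],0]]}}

```text
time: 18.08
tcp_pos: [489.4, -350.2, 42.9]
ee_rot: [-1.572, -0.063, 0.064]
wrist_force: [-0.1, -0.7, -0.2]
grip_width: 0.009
```

```bash
python3 -c "
from h import *
dials('w9');go([491.2-8,-279,45],4.85)"
```

```text
t 18.13 tcp [ 489.6 -347.2   42.8] yaw 4.74 tilt [-0.001 -1.    -0.   ] F [ 0.7  0.5 -0.4] w 0.007
tool shift total (units of 80mm): [-0.009 -0.028  0.856]
wy total -0.0006
```

View pics/w9r.png

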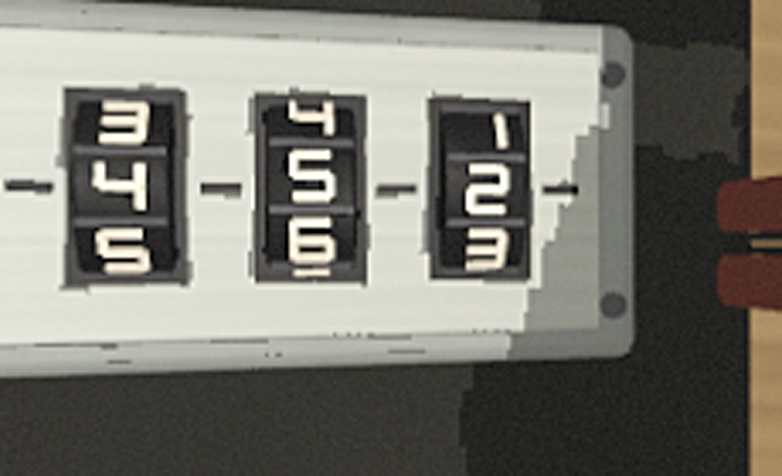

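```bash
python3 -c "
from h import *
d=load('w9'); rot=lambda x,y:(215+139-y/3.4,30+x/3.4)
print(onz(d,[rot(28,187),rot(220,188),rot(397,189),rot(560,189)],57).round(1))
d=load('w8'); print(onz(d,[rot(70,201),rot(255,203),rot(425,203),rot(585,202)],57).round(1))
"
```

```text
[[ 487.8 -239.5   57. ]
 [ 490.1 -265.4   57. ]
 [ 492.4 -291.6   57. ]
 [ 494.9 -317.7   57. ]]
[[ 487.9 -239.6   57. ]
 [ 489.9 -265.5   57. ]
 [ 492.2 -291.4   57. ]
 [ 494.7 -317.8   57. ]]
```

Call:
{"method": "carry_out", "body": {"motion": [[[0.01,0,0.2],[0,0,0],0],[[0.01,0,0.3],[0,0,0],0],[[0.015,0,0.25],[0,0,0],0],[[0,0,0.106],[0,0,0],0],[[0,0.05,0],[0,0,0],0],[[0,0.05,0],[0,0,0],0],[[0,0,0],[0,0,0],0],[[0,0,0],[0,0,0],0]]}}

```text
time: 18.8
tcp_pos: [486.8, -277.6, 34.8]
ee_rot: [-1.57, -0.066, 0.067]
wrist_force: [0.1, -0.4, 0.7]
grip_width: 0.005
```

Call:
{"method": "carry_out", "body": {"motion": [[[0,0.03,-0.012],[0,0,0],0],[[0,0.025,0],[0,0,0],0],[[0,0.015,0],[0,0,0],0],[[0,0,0],[0,0,0],0],[[0,0,0],[0,0,0],0]]}}

```text
time: 19.22
tcp_pos: [488.6, -278.5, 31.4]
ee_rot: [-1.572, -0.069, 0.066]
wrist_force: [-1.7, 0.4, 14.1]
grip_width: 0.007
```

Call:
{"method": "carry_out", "body": {"motion": [[[0.02,0,0],[0,0,0],0],[[0.04,0,0],[0,0,0],0],[[0.04,0,0],[0,0,0],0],[[0.02,0,0],[0,0,0],0],[[0,0,0],[0,0,0],0],[[0,0,0],[0,0,0],0]]}}

```text
time: 19.72
tcp_pos: [498.9, -277.5, 31.0]
ee_rot: [-1.571, -0.07, 0.065]
wrist_force: [1.4, 0.3, 6.8]
grip_width: 0.005
```

Call:
{"method": "carry_out", "body": {"motion": [[[0,-0.06,0],[0,0,0],0],[[-0.06,0,0],[0,0,0],0],[[-0.06,0,0],[0,0,0],0],[[0,0,0],[0,0,0],0],[[0,0,0],[0,0,0],0]]}}

```text
time: 20.13
tcp_pos: [486.5, -277.7, 34.3]
ee_rot: [-1.57, -0.067, 0.068]
wrist_force: [0.2, -0.2, 0.2]
grip_width: 0.01
```

```bash
python3 -c "
from h import *
dials('w10');go([491.2-4.5,-279,31],4.85)"
```

```text
t 20.18 tcp [ 486.8 -277.5   34.4] yaw 4.94 tilt [-0.001 -1.     0.   ] F [0.1 0.8 0.5] w 0.006
tool shift total (units of 80mm): [-0.003  0.042 -0.018]
wy total 0.0005
```

View pics/w10r.png

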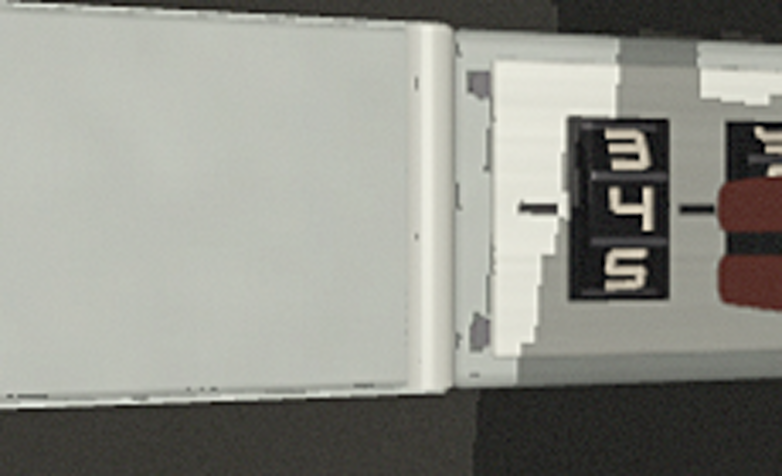

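Call:
{"method": "carry_out", "body": {"motion": [[[0,-0.1,0],[0,0,0],0],[[0,0,-0.3],[0,0,0],0],[[0,0,-0.4],[0,0,0],0],[[0,0,-0.15],[0,0,0],0],[[0,0,0],[0,0,0],0]]}}

```text
time: 20.6
tcp_pos: [492.8, -349.1, 42.7]
ee_rot: [-1.571, -0.064, 0.064]
wrist_force: [-0.2, 0.1, 0.8]
grip_width: 0.004
```

```bash
python3 -c "
from h import *
dials('w11');go([491.2-4.5,-279,31],4.85)"
```

```text
t 20.65 tcp [ 493.  -346.3   42.6] yaw 4.81 tilt [ 0. -1.  0.] F [ 1.2 -0.1 -0.8] w 0.005
tool shift total (units of 80mm): [-0.008  0.145  0.845]
wy total -0.0002
```

View pics/w11r.png

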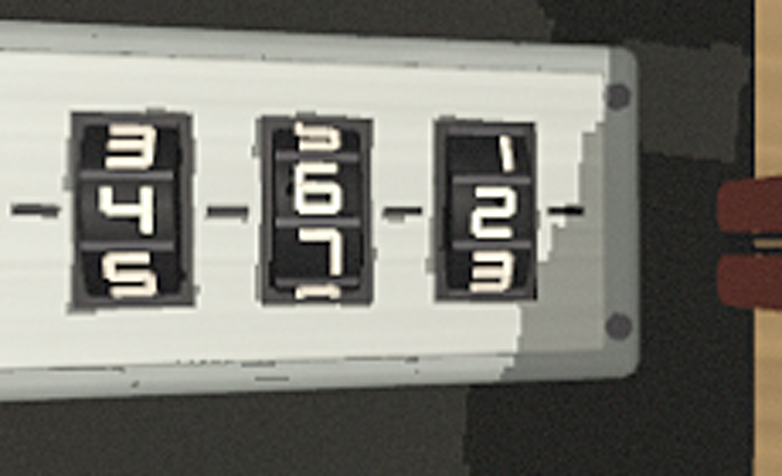

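Call:
{"method": "carry_out", "body": {"motion": [[[-0.008,0,0.2],[0,0,0],0],[[0,0,0.3],[0,0,0],0],[[0,0,0.25],[0,0,0],0],[[0,0,0.095],[0,0,0],0],[[0,0.05,0],[0,0,0],0],[[0,0.05,0],[0,0,0],0],[[0,0,0],[0,0,0],0],[[0,0,0],[0,0,0],0]]}}

```text
time: 21.32
tcp_pos: [486.4, -278.9, 34.1]
ee_rot: [-1.57, -0.066, 0.068]
wrist_force: [-0.0, 0.6, 0.3]
grip_width: 0.008
```

Call:
{"method": "carry_out", "body": {"motion": [[[0,0.03,0],[0,0,0],0],[[0,0.025,0],[0,0,0],0],[[0,0.013,0],[0,0,0],0],[[0,0,0],[0,0,0],0],[[0,0,0],[0,0,0],0]]}}

```text
time: 21.73
tcp_pos: [488.1, -278.9, 31.2]
ee_rot: [-1.572, -0.069, 0.066]
wrist_force: [-3.6, 1.1, 18.5]
grip_width: 0.006
```

Call:
{"method": "carry_out", "body": {"motion": [[[0.02,0,0],[0,0,0],0],[[0.03,0,0],[0,0,0],0],[[0.012,0,0],[0,0,0],0],[[0,0,0],[0,0,0],0],[[0,0,0],[0,0,0],0]]}}

```text
time: 22.15
tcp_pos: [494.8, -278.3, 31.5]
ee_rot: [-1.572, -0.072, 0.064]
wrist_force: [1.3, 1.4, 16.0]
grip_width: 0.006
```

Call:
{"method": "carry_out", "body": {"motion": [[[0,-0.1,0],[0,0,0],0],[[0,-0.06,0],[0,0,0],0],[[0,0,-0.3],[0,0,0],0],[[0,0,-0.4],[0,0,0],0],[[0,0,-0.15],[0,0,0],0],[[0,0,0],[0,0,0],0],[[0,0,0],[0,0,0],0]]}}

```text
time: 22.73
tcp_pos: [497.0, -345.2, 41.4]
ee_rot: [-1.569, -0.066, 0.067]
wrist_force: [-0.7, 0.2, -0.6]
grip_width: 0.002
```

```bash
python3 -c "
from h import *
dials('w12');go([491.2-4.5,-279,31],4.85)"
```

```text
t 22.78 tcp [ 497.3 -344.    41.6] yaw 4.97 tilt [-0.    -1.     0.001] F [ 0.1  0.3 -0.5] w 0.006
tool shift total (units of 80mm): [-0.062  0.134  0.821]
wy total 0.0006
```

View pics/w12r.png

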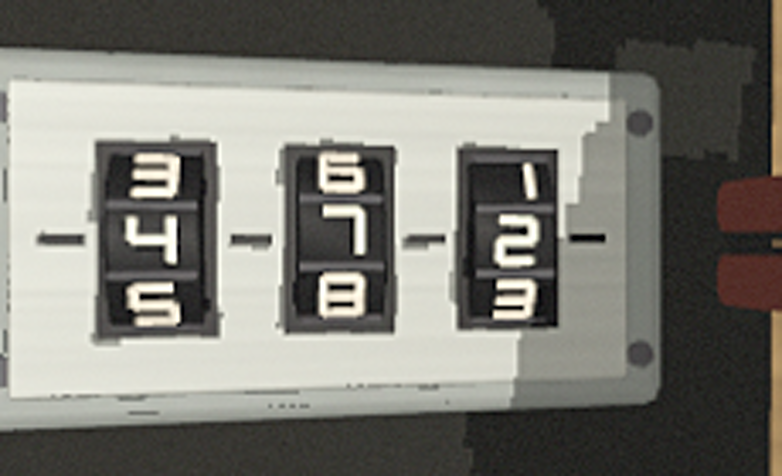

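```bash
cat >> h.py <<'E'
def phis(tag,mid=None,yaw=None,scale=3.4,idx=None):
    d=load(tag); g=cv2.cvtColor(d['img'],cv2.COLOR_RGB2GRAY)
    rot=lambda x,y:(215+139-y/3.4,30+x/3.4)
    # index marks by dark centroid, given approx rotated coords
    I=[]
    for (x,y) in idx:
        u,v=rot(x,y); u0,v0=int(round(u)),int(round(v)); w=255.-g[v0-3:v0+4,u0-6:u0+7]; w-=np.median(w); w[w<40]=0
        I.append([u0-6+(w.sum(0)*np.arange(13)).sum()/w.sum(), v])
    P=onz(d,I,57); A=np.polyfit(P[:,1],P[:,0],1); print('index res',(P[:,0]-np.polyval(A,P[:,1])).round(2),'yaw',np.degrees(np.arctan(-A[0])).round(2))
    yaw=np.arctan(-A[0]); X=np.array([np.cos(yaw),np.sin(yaw),0]);Y=np.array([-np.sin(yaw),np.cos(yaw),0])
    ph=np.linspace(-.9,.9,361)
    for n,k in enumerate((0,1,2)):
        c=(P[k]+P[k+1])/2; c[0]=np.polyval(A,c[1]); c[2]=49
        prof=[]
        for yy in np.r_[np.linspace(-5.2,-4.2,3),np.linspace(4.2,5.2,3)]:
            pts=c+np.outer(16*np.sin(ph),X)+Y*yy+np.outer(16*np.cos(ph),[0,0,1]); uv=proj(d,pts).astype(np.float32)
            prof.append(cv2.remap(g,uv[:,0:1],uv[:,1:2],cv2.INTER_CUBIC)[:,0].astype(float))
        p=np.median(prof,0); p=cv2.GaussianBlur(p.reshape(-1,1),(1,15),2.5)[:,0]
        pk=[i for i in range(5,356) if p[i]==p[i-5:i+6].max() and p[i]-min(p[max(0,i-30):i].min(),p[i:i+31].min())>8]
        print('dial',n+1,[(round(ph[i],3),int(p[i])) for i in pk])
E
python3 -c "
from h import *
phis('w12',idx=[(60,239),(250,240),(425,240),(588,239)])
phis('w11',idx=[(35,210),(227,212),(403,212),(566,211)])"
```

```text
index res [ 0.11 -0.09 -0.15  0.13] yaw 5.08
dial 1 [(np.float64(-0.325), 106), (np.float64(0.035), 82), (np.float64(0.315), 110)]
dial 2 [(np.float64(-0.865), 98), (np.float64(-0.61), 37), (np.float64(-0.255), 109), (np.float64(0.16), 64), (np.float64(0.385), 109)]
dial 3 [(np.float64(-0.34), 110), (np.float64(-0.105), 52), (np.float64(0.125), 65), (np.float64(0.29), 106), (np.float64(0.46), 45), (np.float64(0.64), 39)]
index res [ 0.09 -0.08 -0.11  0.1 ] yaw 5.0
dial 1 [(np.float64(-0.33), 108), (np.float64(0.03), 82), (np.float64(0.305), 114)]
dial 2 [(np.float64(-0.745), 94), (np.float64(-0.12), 117), (np.float64(0.23), 56), (np.float64(0.52), 105)]
dial 3 [(np.float64(-0.73), 35), (np.float64(-0.66), 35), (np.float64(-0.34), 107), (np.float64(-0.115), 51), (np.float64(0.1), 66), (np.float64(0.295), 109)]
```

```bash
python3 -c "
from h import *
go([491.7,-278.7,34.2],4.95)"
```

```text
t 22.78 tcp [ 497.3 -344.    41.6] yaw 4.97 tilt [-0.    -1.     0.001] F [ 0.1  0.3 -0.5] w 0.006
tool shift total (units of 80mm): [0.001 0.094 0.819]
wy total 0.0001
```

Call:
{"method": "carry_out", "body": {"motion": [[[0,0,0.2],[0,0,0],0],[[0,0,0.3],[0,0,0],0],[[0,0,0.25],[0,0,0],0],[[0,0,0.069],[0,0,0],0],[[0,0.05,0],[0,0,0],0],[[0,0.044,0],[0,0,0],0],[[0,0,0],[0,0,0],0],[[0,0,0],[0,0,0],0]]}}

```text
time: 23.45
tcp_pos: [491.6, -280.9, 33.9]
ee_rot: [-1.57, -0.067, 0.068]
wrist_force: [0.3, 0.3, 0.1]
grip_width: 0.002
```

Call:
{"method": "carry_out", "body": {"motion": [[[0,0.03,0],[0,0,0],0],[[0,0.02,0],[0,0,0],0],[[0,0.008,0],[0,0,0],0],[[0,0,0],[0,0,0],0],[[0,0,0],[0,0,0],0]]}}

```text
time: 23.87
tcp_pos: [494.5, -280.7, 31.6]
ee_rot: [-1.572, -0.071, 0.064]
wrist_force: [2.3, 0.8, 11.2]
grip_width: 0.007
```

Call:
{"method": "carry_out", "body": {"motion": [[[-0.02,0,0],[0,0,0],0],[[-0.022,0,0],[0,0,0],0],[[0,0,0],[0,0,0],0],[[0,0,0],[0,0,0],0]]}}

```text
time: 24.2
tcp_pos: [490.5, -281.1, 31.6]
ee_rot: [-1.572, -0.07, 0.065]
wrist_force: [-1.4, 1.6, 13.3]
grip_width: 0.006
```

Call:
{"method": "carry_out", "body": {"motion": [[[0,-0.1,0],[0,0,0],0],[[0,-0.06,0],[0,0,0],0],[[0,0,-0.3],[0,0,0],0],[[0,0,-0.4],[0,0,0],0],[[0,0,-0.12],[0,0,0],0],[[0,0,0],[0,0,0],0],[[0,0,0],[0,0,0],0]]}}

```text
time: 24.78
tcp_pos: [493.8, -345.3, 42.2]
ee_rot: [-1.569, -0.067, 0.067]
wrist_force: [0.1, 0.5, -0.6]
grip_width: 0.006
```

```bash
python3 -c "
from h import *
dials('w13');go([491.2-4.5,-279,31],4.85)"
```

```text
t 24.83 tcp [ 494.1 -344.2   42.3] yaw 4.98 tilt [-0.    -1.     0.001] F [ 0.4  0.3 -0.5] w 0.006
tool shift total (units of 80mm): [-0.021  0.143  0.82 ]
wy total 0.0007
```

View pics/w13r.png

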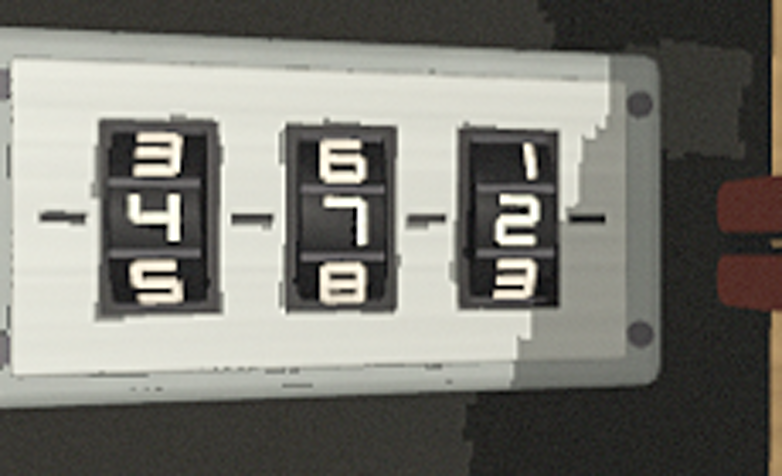

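```bash
python3 -c "
from h import *
phis('w13',idx=[(62,217),(252,219),(427,219),(588,218)])"
```

```text
index res [ 0.1  -0.11 -0.08  0.09] yaw 4.97
dial 1 [(np.float64(-0.485), 40), (np.float64(-0.335), 111), (np.float64(0.05), 82), (np.float64(0.31), 113)]
dial 2 [(np.float64(-0.545), 40), (np.float64(-0.375), 112), (np.float64(0.06), 76), (np.float64(0.265), 113), (np.float64(0.39), 47), (np.float64(0.595), 38), (np.float64(0.685), 38)]
dial 3 [(np.float64(-0.53), 40), (np.float64(-0.345), 108), (np.float64(-0.085), 53), (np.float64(0.075), 65), (np.float64(0.29), 107)]
```

```bash
python3 -c "
from h import *
go([491,-278.7,34.2],4.95)"
```

```text
t 24.83 tcp [ 494.1 -344.2   42.3] yaw 4.98 tilt [-0.    -1.     0.001] F [ 0.4  0.3 -0.5] w 0.006
tool shift total (units of 80mm): [0.032 0.103 0.819]
wy total 0.0002
```

Call:
{"method": "carry_out", "body": {"motion": [[[0.032,0,0.2],[0,0,0],0],[[0,0,0.3],[0,0,0],0],[[0,0,0.25],[0,0,0],0],[[0,0,0.08],[0,0,0],0],[[0,0.05,0],[0,0,0],0],[[0,0.053,0],[0,0,0],0],[[0,0,0],[0,0,0],0],[[0,0,0],[0,0,0],0]]}}

```text
time: 25.5
tcp_pos: [490.6, -280.2, 33.8]
ee_rot: [-1.57, -0.066, 0.068]
wrist_force: [0.2, 0.1, -0.1]
grip_width: 0.003
```

Call:
{"method": "carry_out", "body": {"motion": [[[0,0.03,0],[0,0,0],0],[[0,0.02,0],[0,0,0],0],[[0,0.005,0],[0,0,0],0],[[0,0,0],[0,0,0],0],[[0,0,0],[0,0,0],0]]}}

```text
time: 25.92
tcp_pos: [493.4, -280.1, 31.8]
ee_rot: [-1.572, -0.071, 0.064]
wrist_force: [-0.2, 1.7, 12.9]
grip_width: 0.007
```

Call:
{"method": "carry_out", "body": {"motion": [[[-0.014,0,0],[0,0,0],0],[[0,0,0],[0,0,0],0],[[0,0,0],[0,0,0],0]]}}

```text
time: 26.17
tcp_pos: [492.2, -280.2, 31.8]
ee_rot: [-1.572, -0.071, 0.064]
wrist_force: [0.3, 1.0, 12.2]
grip_width: 0.01
```

Call:
{"method": "carry_out", "body": {"motion": [[[0,-0.1,0],[0,0,0],0],[[0,-0.06,0],[0,0,0],0],[[0,0,-0.3],[0,0,0],0],[[0,0,-0.4],[0,0,0],0],[[0,0,-0.12],[0,0,0],0],[[0,0,0],[0,0,0],0],[[0,0,0],[0,0,0],0]]}}

```text
time: 26.75
tcp_pos: [495.2, -344.4, 42.4]
ee_rot: [-1.569, -0.067, 0.067]
wrist_force: [0.1, 0.5, 1.1]
grip_width: 0.003
```

```bash
python3 -c "
from h import *
dials('w14');go([477,-104,70],4.95)"
```

```text
t 26.8 tcp [ 495.5 -343.3   42.5] yaw 4.98 tilt [-0.    -1.     0.001] F [-0.8 -0.9  0.9] w 0.004
tool shift total (units of 80mm): [ 0.03  -0.339  3.   ]
wy total 0.0002
```

View pics/w14r.png

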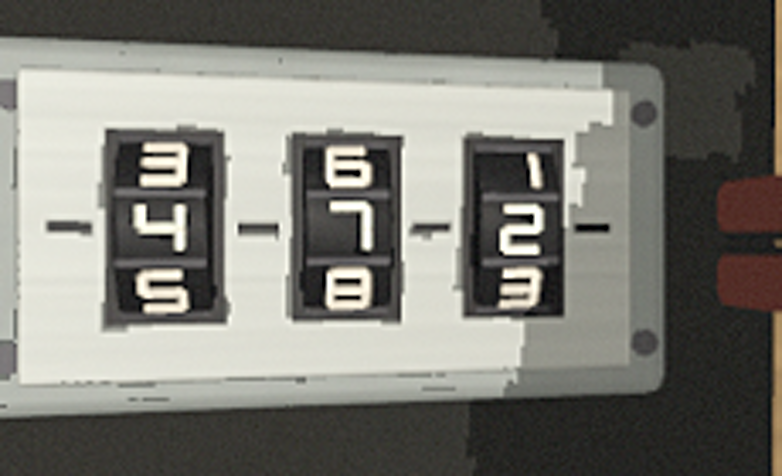

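```bash
python3 -c "
from h import *
phis('w14',idx=[(69,227),(259,229),(432,229),(592,228)])"
```

```text
index res [ 0.1  -0.12 -0.06  0.08] yaw 4.95
dial 1 [(np.float64(-0.335), 109), (np.float64(0.03), 83), (np.float64(0.305), 114), (np.float64(0.42), 47)]
dial 2 [(np.float64(-0.68), 35), (np.float64(-0.325), 109), (np.float64(-0.045), 63), (np.float64(0.105), 71), (np.float64(0.31), 108), (np.float64(0.445), 42), (np.float64(0.64), 37)]
dial 3 [(np.float64(-0.335), 93), (np.float64(-0.09), 54), (np.float64(0.09), 65), (np.float64(0.3), 110), (np.float64(0.425), 45)]
```

The dials read 4 7 2, each within 0.02 rad of its line. Next is the cover. I'll raise the tool, cross to above the lip with the jaws opening, then look.

Call:
{"method": "carry_out", "body": {"motion": [[[0,-0.2,0],[0,0,0],0],[[0,-0.22,0.1],[0,0,0],0],[[0,0,0.3],[0,0,0],1],[[0,0,0.4],[0,0,0],1],[[0,0,0.45],[0,0,0],1],[[0,0,0.45],[0,0,0],1],[[0,0,0.45],[0,0,0],1],[[0.03,0,0.4],[0,0,0],1],[[0,0,0.3],[0,0,0],1],[[0,0,0.15],[0,0,0],1],[[0,0,0],[0,0,0],1],[[0,0,0],[0,0,0],1]]}}

```text
time: 27.8
tcp_pos: [477.2, -105.3, 76.5]
ee_rot: [-1.57, -0.069, 0.07]
wrist_force: [0.6, -0.3, -0.4]
grip_width: 0.723
```

```bash
python3 -c "
from h import *
go([476,-104.2,9],4.95)
d=snap('scene','sc15'); crop(d,150,180,330,400,3,'sc15c'); s=snap('side','s15'); crop(s,230,80,380,240,4,'s15c'); snap('wrist','w15')"
```

```text
t 27.8 tcp [ 477.2 -105.3   76.5] yaw 5.07 tilt [-0.    -1.    -0.001] F [ 0.6 -0.3 -0.4] w 0.723
tool shift total (units of 80mm): [-0.013  0.843  0.015]
wy total 0.0006
```

View pics/sc15c.png

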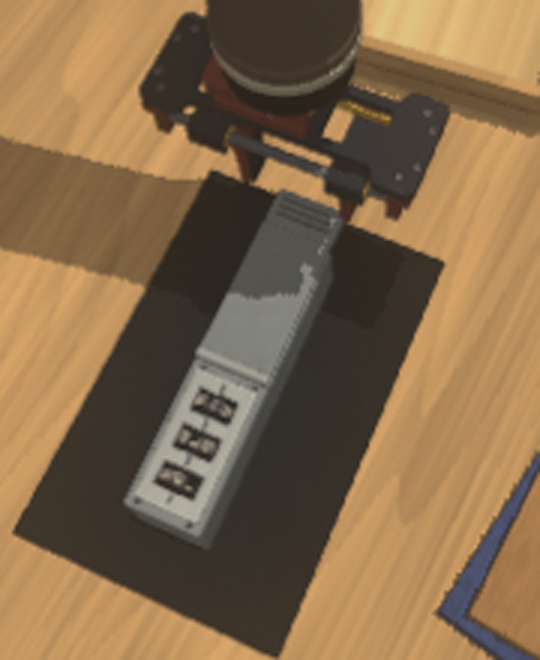

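View pics/s15c.png

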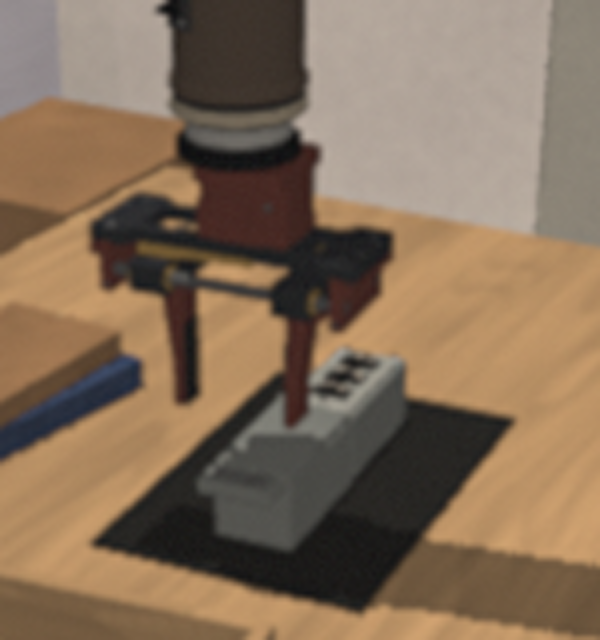

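Call:
{"method": "carry_out", "body": {"motion": [[[-0.013,0,0.015],[0,0,0],1],[[0,0,0],[0,0,0],1],[[0,0.1,0],[0,0,0],1],[[0,0.2,0],[0,0,0],1],[[0,0.25,0],[0,0,0],1],[[0,0.15,0],[0,0,0],1],[[0,0.1,0],[0,0,0],1],[[0,0.043,0],[0,0,0],1],[[0,0,0],[0,0,0],1],[[0,0,0],[0,0,0],1]]}}

```text
time: 28.78
tcp_pos: [476.4, -104.0, 9.2]
ee_rot: [-1.57, -0.068, 0.068]
wrist_force: [0.2, 0.2, 0.6]
grip_width: 0.999
```

```bash
python3 -c "
from h import *
go([476,-104.2,9],4.95)
s=snap('side','s16'); crop(s,230,80,380,240,4,'s16c'); snap('wrist','w16')"
```

```text
t 28.78 tcp [ 476.4 -104.     9.2] yaw 4.98 tilt [ 0. -1.  0.] F [0.2 0.2 0.6] w 0.999
tool shift total (units of 80mm): [-0.005  0.002 -0.002]
wy total 0.0002
```

View pics/s16c.png

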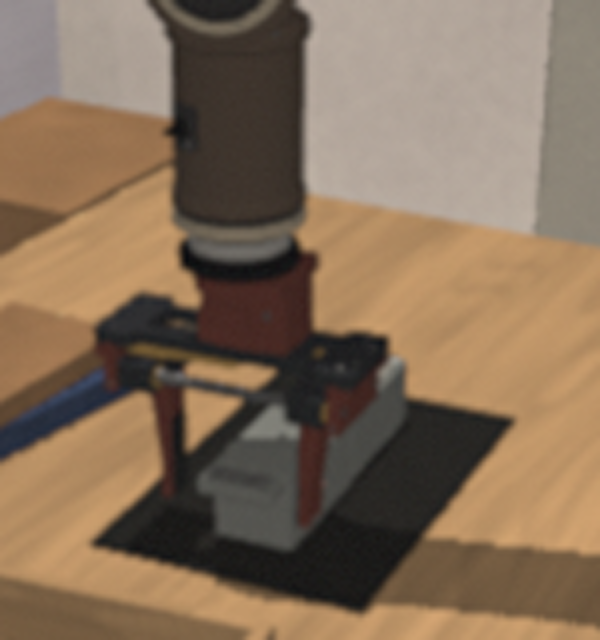

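View pics/w16.png

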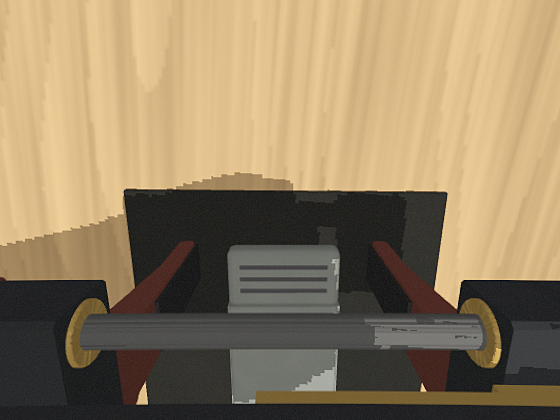

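Call:
{"method": "carry_out", "body": {"motion": [[[0,0,0],[0,0,0],0.8],[[0,0,0],[0,0,0],0.6],[[0,0,0],[0,0,0],0],[[0,0,0],[0,0,0],0],[[0,0,0],[0,0,0],0],[[0,0,0],[0,0,0],0],[[0,0,0],[0,0,0],0]]}}

```text
time: 29.47
tcp_pos: [476.2, -104.2, 9.0]
ee_rot: [-1.57, -0.068, 0.068]
wrist_force: [-0.2, -0.4, 1.9]
grip_width: 0.596
```

```bash
python3 -c "
import numpy as np
th=np.linspace(0,1.78,25); y=119*np.cos(th)+3*np.sin(th); z=119*np.sin(th)-3*np.cos(th)
for i in range(24): print(i,round(th[i+1],2),[0,round(-(z[i+1]-z[i])/80,3),round((y[i+1]-y[i])/80,3)])
"
```

```text
0 0.07 [0, np.float64(-0.11), np.float64(-0.001)]
1 0.15 [0, np.float64(-0.11), np.float64(-0.009)]
2 0.22 [0, np.float64(-0.109), np.float64(-0.018)]
3 0.3 [0, np.float64(-0.107), np.float64(-0.026)]
4 0.37 [0, np.float64(-0.105), np.float64(-0.034)]
5 0.45 [0, np.float64(-0.102), np.float64(-0.041)]
6 0.52 [0, np.float64(-0.099), np.float64(-0.049)]
7 0.59 [0, np.float64(-0.095), np.float64(-0.056)]
8 0.67 [0, np.float64(-0.091), np.float64(-0.063)]
9 0.74 [0, np.float64(-0.086), np.float64(-0.069)]
10 0.82 [0, np.float64(-0.08), np.float64(-0.075)]
11 0.89 [0, np.float64(-0.075), np.float64(-0.081)]
12 0.96 [0, np.float64(-0.068), np.float64(-0.087)]
13 1.04 [0, np.float64(-0.062), np.float64(-0.091)]
14 1.11 [0, np.float64(-0.055), np.float64(-0.096)]
15 1.19 [0, np.float64(-0.048), np.float64(-0.1)]
16 1.26 [0, np.float64(-0.04), np.float64(-0.103)]
17 1.34 [0, np.float64(-0.032), np.float64(-0.105)]
18 1.41 [0, np.float64(-0.024), np.float64(-0.108)]
19 1.48 [0, np.float64(-0.016), np.float64(-0.109)]
20 1.56 [0, np.float64(-0.008), np.float64(-0.11)]
21 1.63 [0, np.float64(-0.0), np.float64(-0.11)]
22 1.71 [0, np.float64(0.008), np.float64(-0.11)]
23 1.78 [0, np.float64(0.016), np.float64(-0.109)]
```

First 4 steps, then I'll check the force and look.

Call:
{"method": "carry_out", "body": {"motion": [[[0,-0.11,-0.001],[0,0,0],0],[[0,-0.11,-0.009],[0,0,0],0],[[0,-0.109,-0.018],[0,0,0],0],[[0,-0.107,-0.026],[0,0,0],0],[[0,0,0],[0,0,0],0]]}}

```text
time: 29.88
tcp_pos: [477.1, -109.1, 45.6]
ee_rot: [-1.571, -0.068, 0.066]
wrist_force: [-0.6, 0.4, -1.4]
grip_width: 0.597
```

```bash
python3 -c "
from h import *
go([476,-104.2,9],4.95)
s=snap('side','s17'); crop(s,230,80,380,240,4,'s17c')"
```

```text
t 29.88 tcp [ 477.1 -109.1   45.6] yaw 4.9 tilt [ 0.002 -1.    -0.001] F [-0.6  0.4 -1.4] w 0.597
tool shift total (units of 80mm): [-0.009  0.458  0.062]
wy total -0.0003
```

View pics/s17c.png

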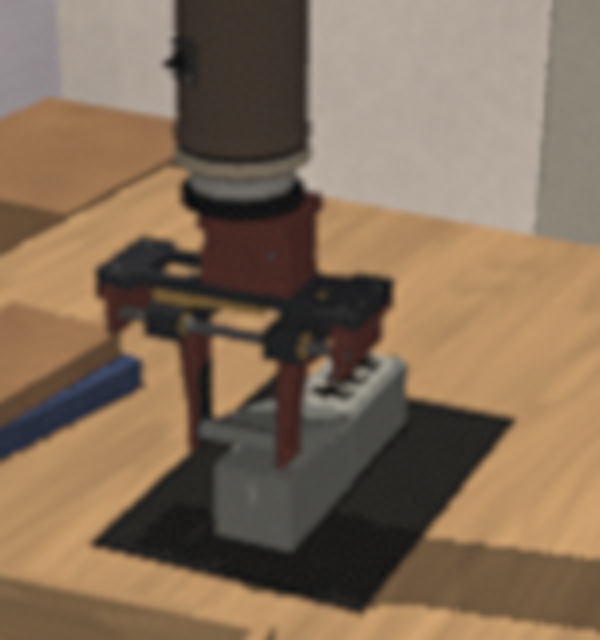

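The cover lifts with the jaws and the force stays low (1.5 N). I'll carry on round the arc.

Call:
{"method": "carry_out", "body": {"motion": [[[0,-0.105,-0.034],[0,0,0],0],[[0,-0.102,-0.041],[0,0,0],0],[[0,-0.099,-0.049],[0,0,0],0],[[0,-0.095,-0.056],[0,0,0],0],[[0,-0.091,-0.063],[0,0,0],0],[[0,-0.086,-0.069],[0,0,0],0],[[0,-0.08,-0.075],[0,0,0],0],[[0,-0.075,-0.081],[0,0,0],0],[[0,-0.068,-0.087],[0,0,0],0],[[0,-0.062,-0.091],[0,0,0],0],[[0,0,0],[0,0,0],0]]}}

```text
time: 30.85
tcp_pos: [481.4, -162.0, 113.7]
ee_rot: [-1.571, -0.067, 0.066]
wrist_force: [0.9, -0.5, -4.4]
grip_width: 0.6
```

```bash
python3 -c "
from h import *
go([476,-104.2,9],4.95)
s=snap('side','s18'); crop(s,230,80,380,240,4,'s18c')"
```

```text
t 30.85 tcp [ 481.4 -162.   113.7] yaw 4.85 tilt [ 0.001 -1.    -0.001] F [ 0.9 -0.5 -4.4] w 0.6
tool shift total (units of 80mm): [-0.008  1.307  0.728]
wy total -0.0005
```

View pics/s18c.png

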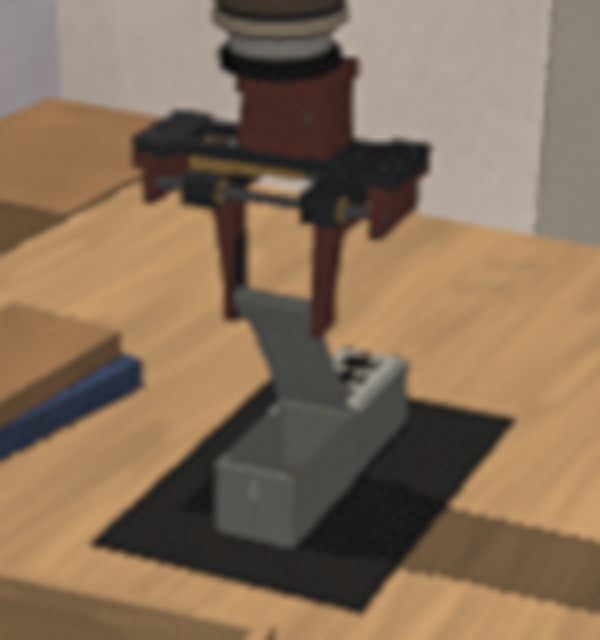

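Call:
{"method": "carry_out", "body": {"motion": [[[0,-0.045,-0.096],[0,0,0],0],[[0,-0.042,-0.1],[0,0,0],0],[[0,-0.038,-0.103],[0,0,0],0],[[0,-0.032,-0.105],[0,0,0],0],[[0,-0.024,-0.108],[0,0,0],0],[[0,-0.016,-0.109],[0,0,0],0],[[0,-0.008,-0.11],[0,0,0],0],[[0,0,-0.11],[0,0,0],0],[[0,0.01,-0.11],[0,0,0],0],[[0,0.018,-0.109],[0,0,0],0],[[0,0,0],[0,0,0],0]]}}

```text
time: 31.82
tcp_pos: [487.9, -247.0, 126.4]
ee_rot: [-1.57, -0.066, 0.067]
wrist_force: [-0.2, -1.5, -6.5]
grip_width: 0.599
```

```bash
python3 -c "
from h import *
go([476,-104.2,9],4.95)
s=snap('side','s19'); crop(s,230,80,380,240,4,'s19c')"
```

```text
t 31.82 tcp [ 487.9 -247.   126.4] yaw 4.83 tilt [-0.001 -1.    -0.001] F [-0.2 -1.5 -6.5] w 0.599
tool shift total (units of 80mm): [0.003 1.466 1.792]
wy total -0.0007
```

View pics/s19c.png

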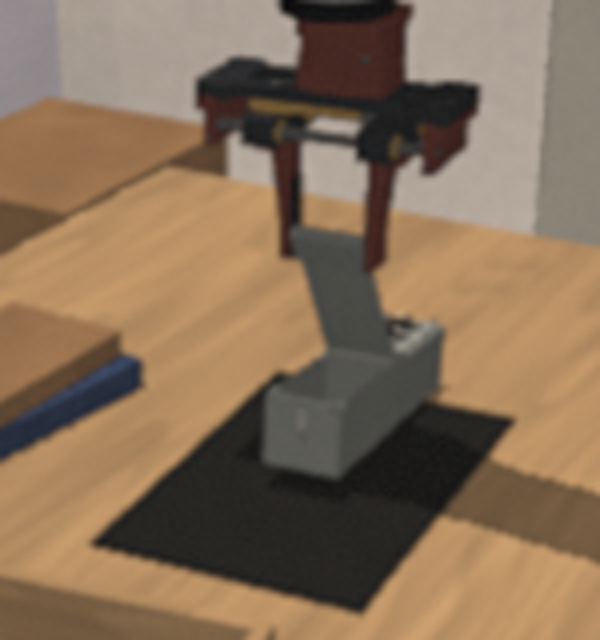

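The crop shows the cover stuck in the pads at about 60°, so the box was carried off along -y and slightly lifted. I'll work out how far it moved, so I can put it back and then finish by tilting the tool with the cover.

Run:
```python
from h import *
from scipy.optimize import fsolve
d=load('s19'); f=boxpts([486.6,-226.7,30],np.radians(4.95))
print(proj(d,[f(-28,105,-26),f(28,105,-26),f(-28,-105,26),f(-28,105,26)]), 'orig expected ~ (302.5,217)')
yv=f(0,1,0)-f(0,0,0)
def solve(pt,px):
    g=lambda a: proj(d,[f(*pt)+yv*a[0]+[0,0,a[1]]])[0]-px
    return fsolve(g,[-80,10])
c=lambda x,y:np.array([230+x/4-.5,80+y/4-.5])
print('near bottom',solve((-28,105,-26),c(337,478)))
print('near bottom left',solve((28,105,-26),c(263,463)))
print('far top',solve((-28,-105,26),c(442,325)), 'near top', solve((-28,105,26),c(345,403)))
o=observe(); print(o['joints'].round(2),o['moment'].round(2))
snap('wrist','w19'); s=snap('scene','sc19'); crop(s,150,180,330,400,3,'sc19c')
```

```text
[[301.98190581 216.88513508]
 [283.1338059  212.41855643]
 [331.40063409 168.77584711]
 [302.1003198  199.74805778]] orig expected ~ (302.5,217)
near bottom [-79.07573472  15.10354619]
near bottom left [-77.65088129  15.08923574]
far top [-73.14815796  -3.75391916] near top [-90.47300348  15.9399861 ]
[ 0.88  0.42 -0.65  1.83  0.3   0.99  0.19] [ 0.21 -0.03 -0.07]
```

View pics/w19.png

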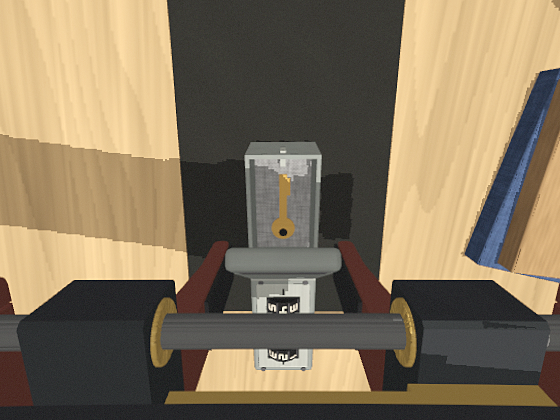

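View pics/sc19c.png

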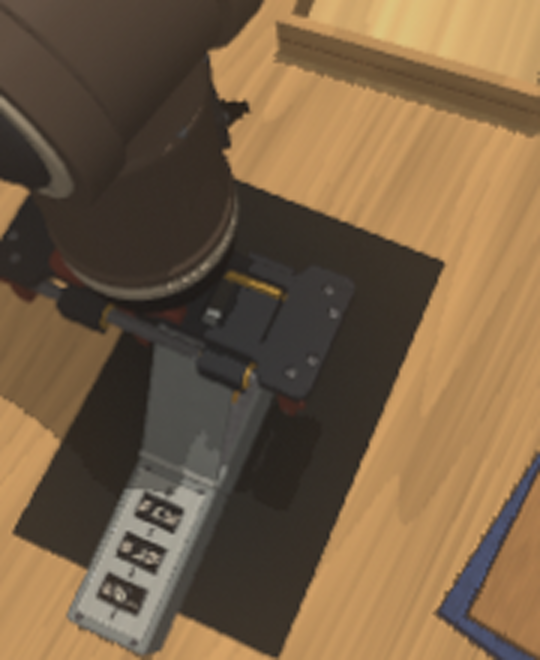

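Call:
{"method": "carry_out", "body": {"motion": [[[0,-0.08,0],[0,0,0],0],[[0,0,0.1],[0,0,0],0],[[0,0,0.2],[0,0,0],0],[[0,0,0.25],[0,0,0],0],[[0,0,0.2],[0,0,0],0],[[0,0,0.15],[0,0,0],0],[[0,0,0.075],[0,0,0],0],[[0,0,0],[0,0,0],0],[[0,0.06,0],[0,0,0],0],[[0,0.06,0],[0,0,0],0],[[0,0.05,0],[0,0,0],0],[[0,0,0],[0,0,0],0]]}}

```text
time: 32.97
tcp_pos: [481.1, -167.4, 118.7]
ee_rot: [-1.569, -0.066, 0.068]
wrist_force: [-0.2, -0.4, -4.8]
grip_width: 0.606
```

```bash
python3 -c "
from h import *
go([476,-104.2,9],4.95)
s=snap('side','s20'); crop(s,230,80,380,240,4,'s20c'); snap('wrist','w20')"
```

```text
t 32.97 tcp [ 481.1 -167.4  118.7] yaw 4.91 tilt [-0.001 -1.     0.001] F [-0.2 -0.4 -4.8] w 0.606
tool shift total (units of 80mm): [0.006 1.371 0.791]
wy total -0.0002
```

View pics/s20c.png

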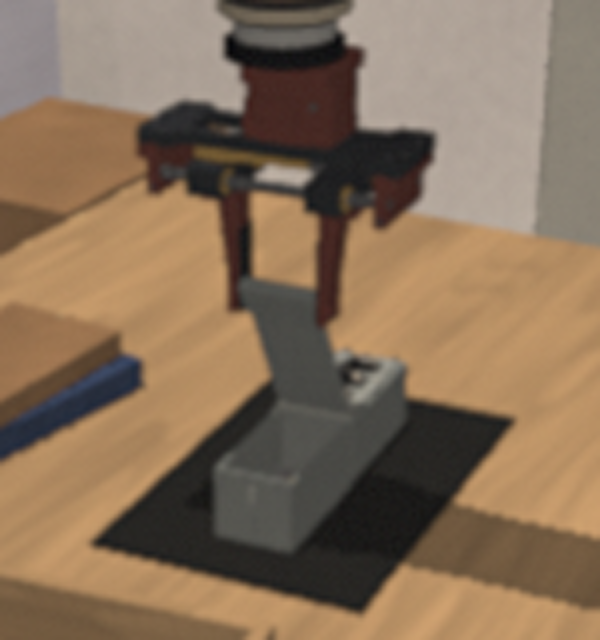

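View pics/w20.png

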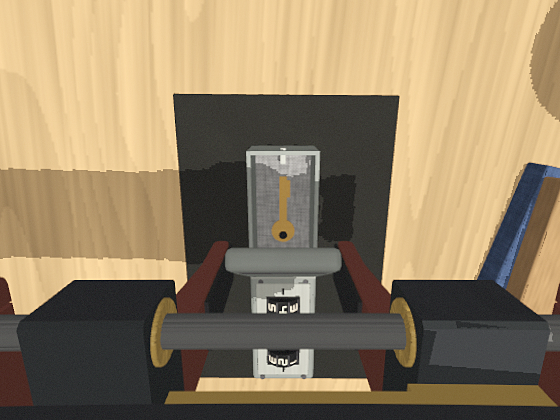

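Call:
{"method": "carry_out", "body": {"motion": [[[0,0.02,0],[0,0,0],0],[[0,0,0],[0,0,0],0],[[0,-0.046,-0.053],[0.0222,0,0],0],[[0,-0.046,-0.053],[0.0222,0,0],0],[[0,-0.046,-0.053],[0.0222,0,0],0],[[0,0,0],[0,0,0],0],[[0,0,0],[0,0,0],0]]}}

```text
time: 33.65
tcp_pos: [483.3, -182.2, 128.3]
ee_rot: [-1.362, -0.058, 0.069]
wrist_force: [0.7, -1.1, -1.9]
grip_width: 0.601
```

```bash
python3 -c "
from h import *
go([476,-104.2,9],4.95); o=observe(); print(o['joints'].round(2),o['moment'].round(2))
M=R.from_rotvec(o['ee_rot']).as_matrix(); print(M.round(3))
s=snap('side','s21'); crop(s,230,80,380,240,4,'s21c')"
```

```text
t 33.65 tcp [ 483.3 -182.2  128.3] yaw 4.78 tilt [ 0.001 -0.979  0.206] F [ 0.7 -1.1 -1.9] w 0.601
tool shift total (units of 80mm): [-0.012  1.661  0.651]
wy total -0.0009
[ 0.96  0.47 -0.73  1.81  0.13  1.05  0.29] [-0.85 -0.23  0.03]
[[ 0.997 -0.016 -0.082]
 [ 0.083  0.205  0.975]
 [ 0.001 -0.979  0.206]]
```

View pics/s21c.png

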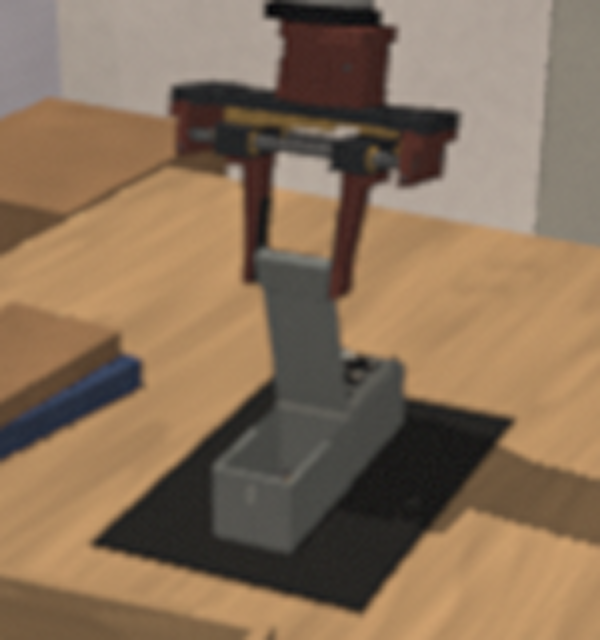

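Call:
{"method": "carry_out", "body": {"motion": [[[0,-0.046,-0.053],[0.0222,0,0],0],[[0,-0.046,-0.053],[0.0222,0,0],0],[[0,-0.046,-0.053],[0.0222,0,0],0],[[0,-0.046,-0.053],[0.0222,0,0],0],[[0,0,0],[0,0,0],0],[[0,0,0],[0,0,0],0]]}}

```text
time: 34.2
tcp_pos: [484.4, -200.9, 136.2]
ee_rot: [-1.083, -0.046, 0.078]
wrist_force: [-0.9, 0.3, -4.3]
grip_width: 0.6
```

```bash
python3 -c "
from h import *
go([476,-104.2,9],4.95); o=observe(); print(o['joints'].round(2),o['moment'].round(2))
s=snap('side','s22'); crop(s,230,80,380,240,4,'s22c')"
```

```text
t 34.2 tcp [ 484.4 -200.9  136.2] yaw 4.94 tilt [-0.001 -0.884  0.468] F [-0.9  0.3 -4.3] w 0.6
tool shift total (units of 80mm): [1.000e-03 1.973e+00 3.290e-01]
wy total -0.0001
[ 1.09  0.64 -0.75  1.65 -0.01  1.24  0.48] [-1.02 -0.12 -0.04]
```

View pics/s22c.png

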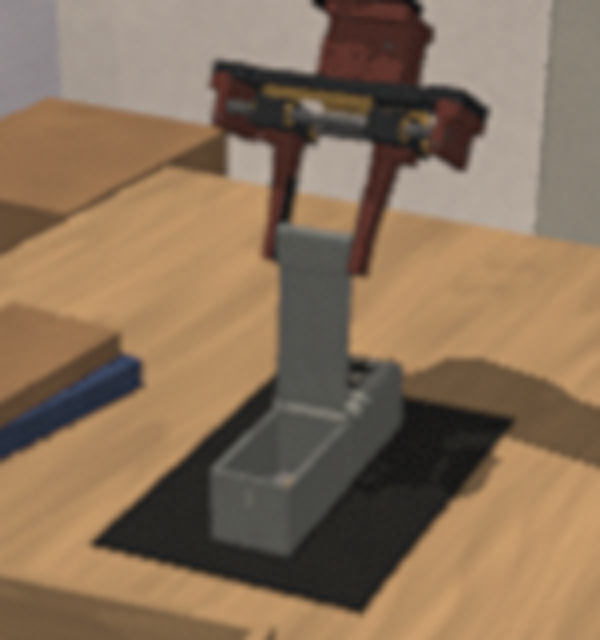

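Call:
{"method": "carry_out", "body": {"motion": [[[0,-0.036,-0.053],[0.0222,0,0],0],[[0,-0.04,-0.053],[0.0222,0,0],0],[[0,-0.046,-0.053],[0.0222,0,0],0],[[0,0,0],[0,0,0],0],[[0,0,0],[0,0,0],0]]}}

```text
time: 34.67
tcp_pos: [485.8, -216.1, 137.8]
ee_rot: [-0.875, -0.037, 0.082]
wrist_force: [1.0, -0.2, -4.9]
grip_width: 0.601
```

```bash
python3 -c "
from h import *
go([476,-104.2,9],4.95); o=observe(); print(o['joints'].round(2),o['moment'].round(2))
s=snap('side','s23'); crop(s,230,80,380,240,4,'s23c'); s=snap('scene','sc23'); crop(s,150,180,330,400,3,'sc23c')"
```

```text
t 34.67 tcp [ 485.8 -216.1  137.8] yaw 5.01 tilt [-0.001 -0.768  0.641] F [ 1.  -0.2 -4.9] w 0.601
tool shift total (units of 80mm): [2.000e-03 2.136e+00 4.600e-02]
wy total 0.0004
[ 1.14  0.78 -0.76  1.52 -0.08  1.39  0.56] [-1.51 -0.21  0.09]
```

View pics/s23c.png

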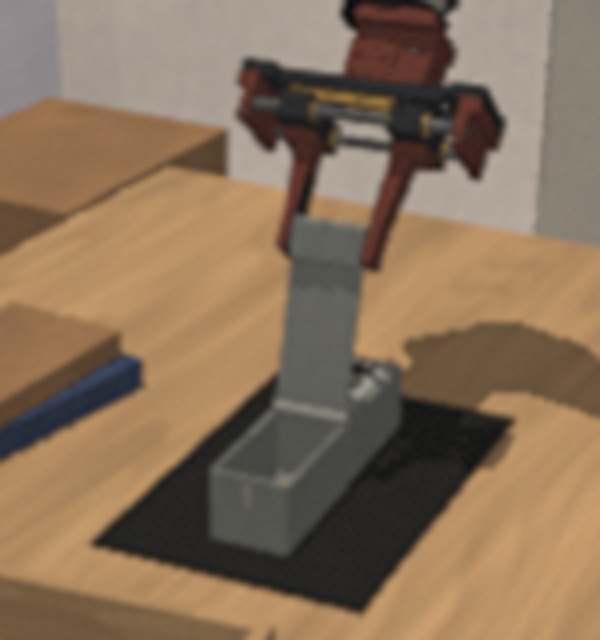

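View pics/sc23c.png

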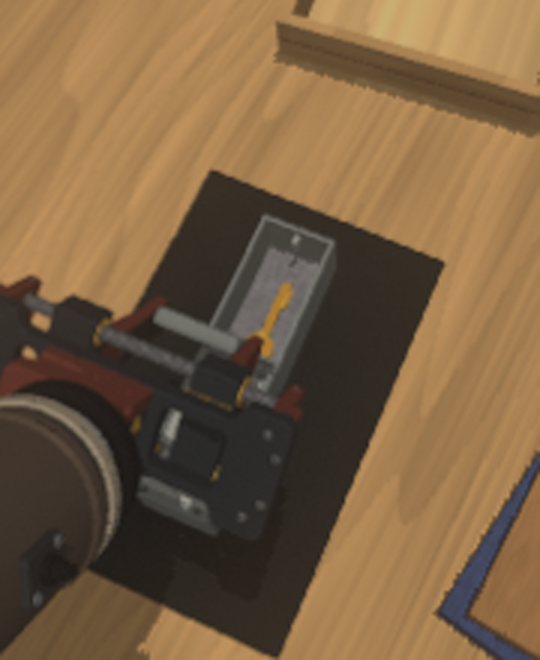

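Call:
{"method": "carry_out", "body": {"motion": [[[0,0.015,-0.013],[0,0,0],0],[[0,0,0],[0,0,0],0],[[0,0,0],[0,0,0],0]]}}

```text
time: 35.02
tcp_pos: [486.0, -215.8, 137.5]
ee_rot: [-0.874, -0.039, 0.082]
wrist_force: [1.2, -0.1, -4.0]
grip_width: 0.596
```

Call:
{"method": "carry_out", "body": {"motion": [[[0,0.008,-0.006],[0,0,0],0],[[0,0,0],[0,0,0],0.65],[[0,0,0],[0,0,0],0.75],[[0,0,0],[0,0,0],1],[[0,0,0],[0,0,0],1],[[0,0,0],[0,0,0],1],[[0,0,0],[0,0,0],1]]}}

```text
time: 35.6
tcp_pos: [485.9, -216.6, 136.2]
ee_rot: [-0.873, -0.038, 0.081]
wrist_force: [0.9, -0.6, 0.7]
grip_width: 0.982
```

```bash
python3 -c "
from h import *
go([476,-104.2,9],4.95)
s=snap('side','s24'); crop(s,230,80,380,240,4,'s24c'); s=snap('scene','sc24'); crop(s,150,180,330,400,3,'sc24c')"
```

```text
t 35.6 tcp [ 485.9 -216.6  136.2] yaw 4.96 tilt [ 0.    -0.766  0.642] F [ 0.9 -0.6  0.7] w 0.982
tool shift total (units of 80mm): [-2.000e-03  2.124e+00  5.900e-02]
wy total 0.0001
```

View pics/s24c.png

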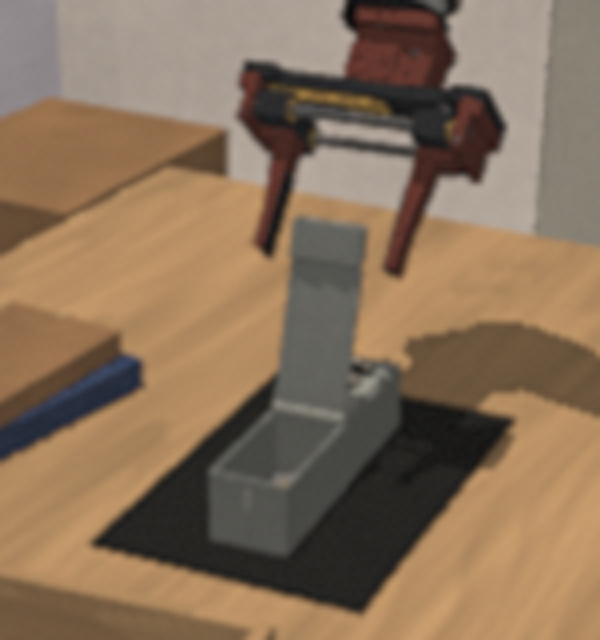

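Call:
{"method": "carry_out", "body": {"motion": [[[0,-0.2,0],[0,0,0],1],[[0,-0.4,0],[0,0,0],1],[[0,-0.45,0],[0,0,0],1],[[0,-0.45,0],[0,0,0],1],[[0,0,0],[-0.037,0,0],1],[[0,0,0],[-0.037,0,0],1],[[0,0,0],[-0.037,0,0],1],[[0,0,0],[-0.037,0,0],1],[[0,0,0],[-0.037,0,0],1],[[0,0,0],[-0.037,0,0],1],[[0,0,0],[0,0,0],1]]}}

```text
time: 36.62
tcp_pos: [494.1, -287.4, 230.5]
ee_rot: [-1.577, -0.078, 0.073]
wrist_force: [0.9, 0.5, 0.1]
grip_width: 1.0
```

```bash
python3 -c "
from h import *
go([496,-370,100],4.95)
snap('side','s25'); snap('scene','sc25'); snap('wrist','w25')"
```

```text
t 36.62 tcp [ 494.1 -287.4  230.5] yaw 5.5 tilt [ 0.003 -1.    -0.007] F [0.9 0.5 0.1] w 1.0
tool shift total (units of 80mm): [-0.08   1.639 -1.018]
wy total 0.0031
```

View pics/w25.png

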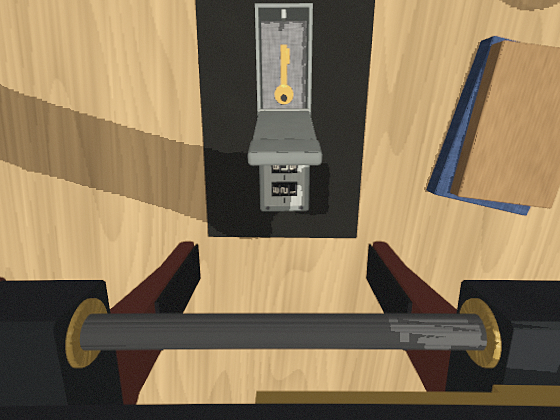

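View pics/s25.png

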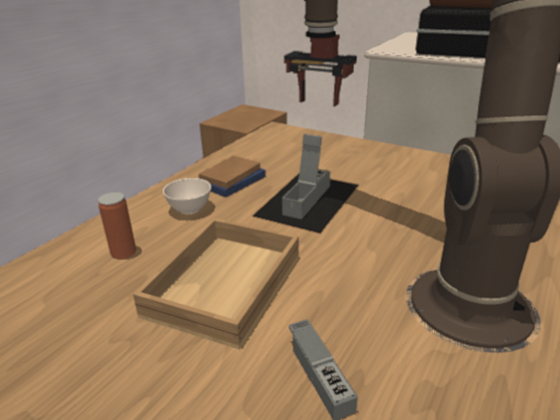

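Call:
{"method": "carry_out", "body": {"motion": [[[0,0,-0.3],[0,0,0],1],[[0,0,-0.4],[0,0,0],1],[[0,0,-0.4],[0,0,0],1],[[0,0.2,-0.25],[0,0,0],1],[[0,0.4,0],[0,0,0],1],[[0,0.4,0],[0,0,0],1],[[-0.05,0.3,0],[0,0,0],1],[[0,0,0],[0,0,0],1],[[0,0,0],[0,0,0],1]]}}

```text
time: 37.52
tcp_pos: [496.4, -402.2, 122.4]
ee_rot: [-1.566, -0.064, 0.068]
wrist_force: [0.3, -0.4, 0.0]
grip_width: 1.001
```

```bash
python3 -c "
from h import *
go([496,-370,100],4.95)
d=snap('wrist','w26'); crop(d,180,0,380,240,3,'w26c'); dials('w27')"
```

```text
t 37.52 tcp [ 496.4 -402.2  122.4] yaw 4.81 tilt [-0.003 -1.     0.004] F [ 0.3 -0.4  0. ] w 1.001
tool shift total (units of 80mm): [0.03  0.281 0.401]
wy total -0.0008
```

View pics/w26c.png

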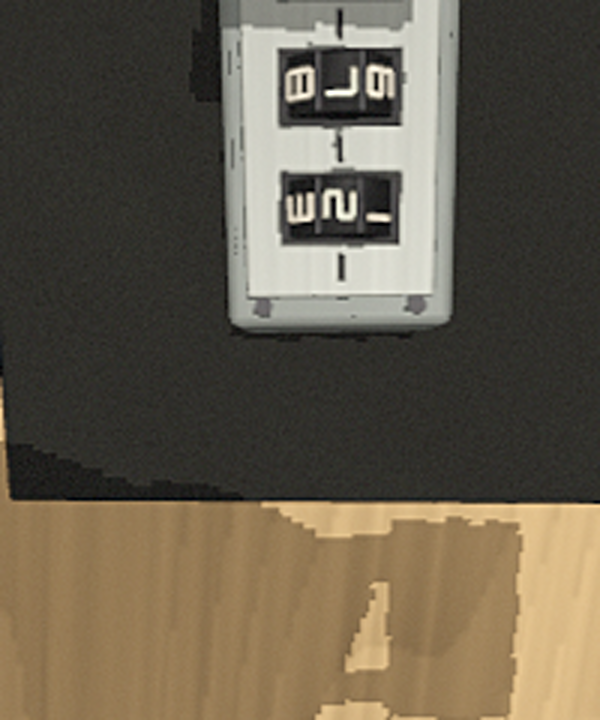

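View pics/w27r.png

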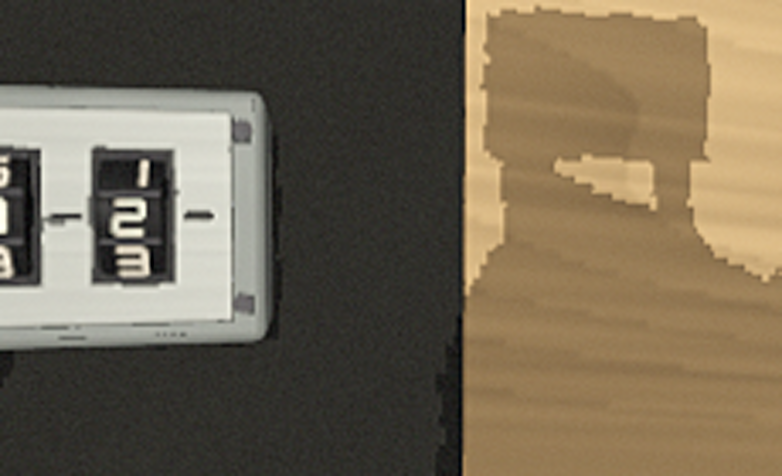

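Call:
{"method": "carry_out", "body": {"motion": [[[0,0,0.25],[0,0,0],1],[[0,0,0.3],[0,0,0],1],[[0,0,0],[0,0,0],1],[[0,0,0],[0,0,0],1]]}}

```text
time: 37.95
tcp_pos: [495.7, -357.0, 126.6]
ee_rot: [-1.572, -0.072, 0.068]
wrist_force: [0.8, -0.4, 0.2]
grip_width: 1.002
```

```bash
python3 -c "
from h import *
go([496,-370,100],4.95)
dials('w28'); d=snap('scene','sc28'); crop(d,150,180,330,400,3,'sc28c')"
```

```text
t 37.95 tcp [ 495.7 -357.   126.6] yaw 5.09 tilt [ 0.003 -1.    -0.002] F [ 0.8 -0.4  0.2] w 1.002
tool shift total (units of 80mm): [-0.011  0.333 -0.161]
wy total 0.0008
```

View pics/w28r.png

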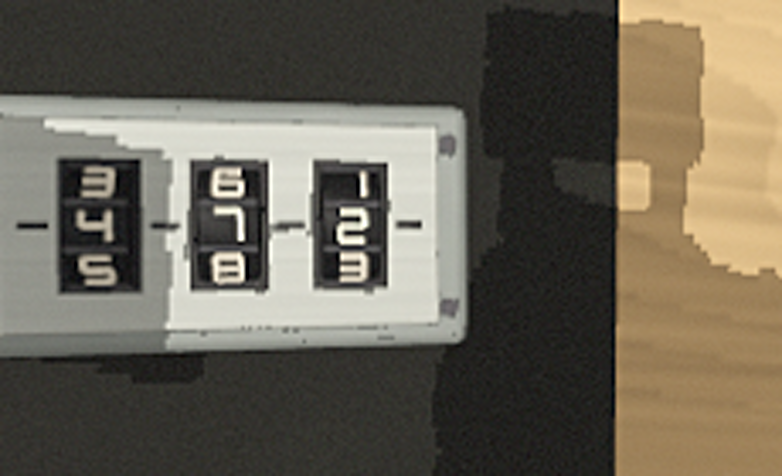

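View pics/sc28.png

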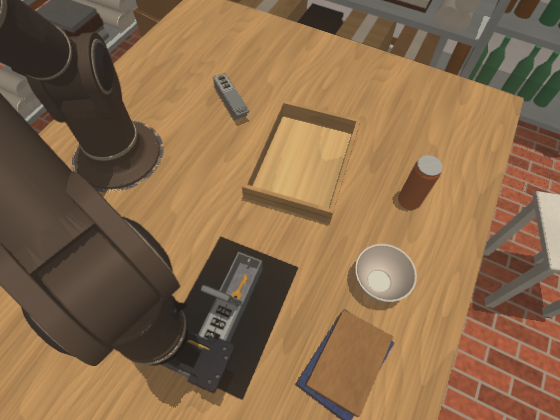

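```bash
python3 -c "
from h import *
phis('w28',idx=[(32,225),(168,226),(290,226),(408,225)])
d=load('w28'); rot=lambda x,y:(215+139-y/3.4,30+x/3.4)
P=onz(d,[rot(32,225),rot(408,225)],57); print(P.round(1))
v=P[0]-P[1];u=v/np.linalg.norm(v); print('mid',P[0]+u*13, 'len',np.linalg.norm(v))
print('mat -y edge', onz(d,[rot(617,100),rot(617,300)],4).round(1), 'box end',onz(d,[rot(468,225)],56))
o=load('scene0')['img'].astype(int);n=load('sc28')['img'].astype(int); print('can/bowl/books diff',np.abs(o-n)[140:420,298:430].max(2).__gt__(40).sum())
"
```

```text
index res [ 0.1  -0.12 -0.06  0.08] yaw 5.51
dial 1 [(np.float64(-0.325), 62), (np.float64(0.305), 61), (np.float64(0.61), 25)]
dial 2 [(np.float64(-0.605), 36), (np.float64(-0.33), 96), (np.float64(0.095), 66), (np.float64(0.305), 91), (np.float64(0.46), 39)]
dial 3 [(np.float64(-0.625), 32), (np.float64(-0.345), 96), (np.float64(-0.135), 51), (np.float64(0.09), 67), (np.float64(0.28), 89), (np.float64(0.64), 33)]
[[ 487.7 -230.5   57. ]
 [ 495.  -308.4   57. ]]
mid [ 486.54512315 -217.58587081   57.        ] len 78.2352751832658
mat -y edge [[ 538.2 -370.1    4. ]
 [ 480.2 -375.2    4. ]] box end [[ 496.29557096 -322.38297728   56.        ]]
can/bowl/books diff 518
```

```bash
python3 -c "
from h import *
o=load('scene0')['img'].astype(np.uint8);n=load('sc28')['img']
m=(cv2.absdiff(o,n).max(2)>40).astype(np.uint8); m[:,:298]=0; m[:140]=0
k,l,st,c=cv2.connectedComponentsWithStats(m); print([s.tolist() for s in st[1:] if s[4]>15])
G=lambda im,a:cv2.cvtColor(im,cv2.COLOR_RGB2GRAY)[a[1]:a[3],a[0]:a[2]].astype(np.float32)
for nm,a in dict(books=(295,305,400,420),bowl=(350,240,420,310),can=(395,150,445,215)).items(): print(nm,cv2.phaseCorrelate(G(o,a),G(n,a)))
"
```

```text
[[298, 140, 20, 49, 518]]
books ((0.012740357827631499, 0.006529117989096278), 1.0074171112643349)
bowl ((0.02296550564111044, -0.024237279595958228), 0.9900175871120559)
can ((0.04336281251175578, -0.004090668999545244), 0.9923814756340451)
```

```bash
python3 -c "
from h import *
print(finish_job())"
```

```text
the job is handed in; nothing more can be done
None
```

I moved the larger key box from the crate to the mat and set its dials to 4 7 2. I then swung the cover past upright, where it stayed open, and handed the job in at about 38 s.

**Last checks:**
- **Dials:** they read 4 7 2, each within about 0.035 rad (0.06 of a digit) of its index line. Dial 3 is the furthest off.
- **Cover:** it still stood open after release, and the robot was touching nothing.
- **Other objects:** the books, bowl and can had not shifted in the images (under 0.05 px).

**What went wrong or disagreed:**
- **Box position:** its middle is about 8 mm from the mat's centre along the long axis, though it lies fully on the mat. I left it there.
- **Cover opening:** on the first try the lip stuck in the pads at about 63° instead of pivoting. The box was dragged about 78 mm and tilted partly off the mat. I carried it back and finished by tilting the tool around the hinge, after which the dials still read 4 7 2.
- **Tool position:** the finger ends turned out to be about 33 mm behind the reported TCP, so I found the dial tops by touch and shifted the later heights to match.
- **Dial pressure:** it ran from about 6 to 18 N rather than a steady 10 N.

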